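# Unhook the tangled S-hooks and bin them by finish

## Robot

A 6-joint arm with a two-finger parallel gripper is mounted at the origin on the work surface. World frame = base frame: x ahead of the robot, y to its left, z up, the work surface at z = 0. Lengths are in m, angles in rad, forces in N, time in s.
With the tool pointing down it reaches from about 0.35 to 0.975 m from the base axis. Payload 4.9 kg.
Tool frame: the origin (TCP) lies on the front face of the gripper's body, between the roots of the fingers; the fingertips stand ctrl.finger_overhang ahead of it and the grasp point (between the pads) lies 54 mm ahead of it (ctrl.finger_overhang is the distance from the TCP to the fingertips, in m); z points along the fingers, y is the line along which they close (so a half turn about z gives the same grasp; the last joint's range is limited). The gripper opens to 85 mm and grips with 20 to 120 N. Pads are 22 mm wide; open, the fingers measure 114 mm over their backs; the gripper's body (76 mm by 85 mm) begins 54 mm behind the grasp point. The pads swing forward as they close: fully open they stand 13 mm farther back than shut.
Start: joints at [-1.294, 0.053, 1.613, -0, 1.476, -0.119], TCP at [0.241, -0.577, 0.304] pointing down, gripper open.
Joint ranges: [-3.01, 3.01], [-1.01, 2.22], [0.06, 2.58], [-1.02, 4.17], [0.09, 2.62], [-3.14, 3.14]. Speed limits (rad/s): [2.57, 2.57, 3.14, 3.14, 3.14, 3.14].

## Interface

Orientations are given as a rotation vector (axis times angle).
In Python, from station import ctrl, vision gives the robot as it stands. The module is installed in compiled form; this text tells all that it offers.
- The arm moves only by the tool drive_tool, never from a script. Its argument "rows" is a list of rows, each a list of 2 entries, a list of its own where there are three numbers: the shift along the tool's x, y, z in m, then the turn about the tool's z in rad. A call has 1 to 10 rows; each row shifts and turns the commanded pose from where the row before left it, along the tool's axes as they then stand; what a row does not reach is not made up. A row lasts 1/10 s, in which the tool goes at most 50 mm and 8.59 degrees, less where a joint would pass 70% of its speed; a pose out of reach is approached as far as the arm can. A call with a gripper value outside its range is refused whole. "jaw" is the closure, from 0 (fully open) to 1 (shut), set as the call begins (left out, the last holds). The fingers move at their own pace and stop on an object; "grip_force" is the grip in N (left out, the last holds). Time passes only in rows, so rows that do not move let the fingers close. It gives the time, the measured TCP pose, the force, the opening and the grip force at its end, in the units of the state.
- ctrl.get_obs(): the state, without advancing time (a new reading comes with each control period).
- vision.get_image(name): name is "scene" or "side" or "wrist"; returns a dict with "image" (480x640x3 uint8, blue, green, red), "vertical_fov" (degrees; the focal length in pixels is half the picture's height over the tangent of half this angle, whatever the lens; pixels are square), "cx", "cy" (the principal point, pixels), "R" (3x3) and "t" (3): a world point X has camera coordinates R X + t. Camera axes: x right, y down, z forward; pixel columns grow to the right and rows downward; lengths in m; the calibration is good to about 2 mm. A picture is of the moment at which its call begins. There is no depth.
- ctrl.finish_job(): hands the job in; it is judged then, once.
The state is a dict: "t": time; "q": joint angles; "dq": joint speeds; "effort": joint torques, N m; "tool_pos": TCP position; "tool_rot": TCP orientation; "contact_force": force on the tool from outside, world axes, zero at the start; "wrist_torque": the same for the moment, N m; "opening": finger opening in m; "grip_force": force on a finger pad.
Only numpy, scipy, OpenCV 4.12 (cv2) and the standard library are available. Lean on these libraries where they do the work, as an engineer would, in place of code of your own. Each camera call takes 0.05 s, during which the arm holds its last target. There are 200 camera calls.

## Task

Two chains of big S-hooks hang on the counter stand's rail. Unhook the red one and lay it in the red bin, and unhook both zinc ones and lay them in the grey bin, letting no hook touch the counter on the way; leave the black hook and the padlock hanging on the rail and disturb nothing else on the counter.

Things in the scene. Friction and masses are not known exactly. Their poses are not given: they have to be found in the camera images.
- stand: display stand, fixed: two 16 mm square uprights 515 mm tall at y +-190 mm, each on a foot 30 mm wide, 12 mm high, from x -100 to 140 mm; a level rail 12 mm in diameter along y at x 0, its centre 350 mm up; a header board 432 to 508 mm up. Origin on the counter midway below the rail; x points to the far side (the robot is on the -x side), z up
- hook_zinc_top_mid (a point): centre of the zinc S-hook that hangs on the rail; the red hook hangs in its lower mouth. All 4 hooks are alike: 8 mm steel bar, 180 mm long, 40 mm wide, about 105 g. Origin at mid-shank; z along the length, up as hung; x and z in the plane of the S; upper mouth open to +x, lower mouth to -x. A hook in use is freed by lifting 35 to 50 mm and drawing out over the tip
- hook_black_mid (a point): centre of the black S-hook (as the others), which hangs on the rail and must stay there; the second zinc hook hangs in its lower mouth. Bar centre line of any hook, in mm in its own x, z: half-circle of radius 16 about (0, 70) over the top, straight shank from (-16, 70) to (16, -70), half-circle of radius 16 about (0, -70) under the bottom
- hook_red_mid (a point): centre of the red S-hook, hooked into the lower mouth of the upper zinc hook and hanging 163 mm lower, turned about a quarter turn (60 to 120 degrees). Each tip of a hook runs on 10 mm past its half-circle, bent 20 degrees in towards the shank, which leaves a mouth 17 mm wide; the tip ends 25 mm from the inside of the bend
- hook_zinc_low_mid (a point): centre of the second zinc S-hook, hooked into the lower mouth of the black hook and hanging 163 mm lower, turned about a quarter turn (60 to 120 degrees); shape as the others. Its lowest point is about 20 mm above the counter
- bin_red: red plastic bin for the red hook, open on top, fixed: 230 mm along its x, 150 mm along its y, 60 mm high outside, walls and floor 4 mm; origin at the centre of its underside, on the counter
- bin_grey: grey plastic bin for the zinc hooks, open on top, fixed: 230 mm along its x, 150 mm along its y, 60 mm high outside, walls and floor 4 mm; origin at the centre of its underside, on the counter
- padlock: brass padlock, a bystander, shut round the rail near its +y end: body 44 x 20 x 40 mm, its bottom 66 mm below the rail's centre. Origin at the middle of the body's top face
- spray_can: blue and silver can, bystander, upright, 62 mm in diameter, 185 mm tall, origin at the centre of its underside
- paint_tin: red tin, bystander, upright, 84 mm in diameter, 95 mm tall, origin at the centre of its underside
- tape_roll: yellow tape roll lying flat, bystander, 94 mm in diameter, 48 mm high, origin at the centre of its underside
- screwdriver: orange-handled screwdriver lying in front of the stand, bystander, 190 mm long, under 35 mm high, origin under the middle of its length
- screw_jar: glass jar behind the stand, bystander, 80 mm in diameter, 110 mm tall, origin at the centre of its underside
- screw_carton: yellow carton behind the stand, bystander, 80 x 120 x 60 mm, origin at the centre of its underside

How it is judged:
By the outcome, as a careful person would: the job done as asked, in the order asked, and still so for the second after the job is handed in, with the robot touching nothing.
It also fails if it takes over 72 s, if anything falls off the work surface, if the arm or the gripper's body presses on something with over 40 N, if the wrist force passes 120 N, or if a joint passes its speed limit or range.

## Working session

There is one attempt and no reset: what is moved stays moved. The work goes in short steps, Python scripts to look and compute and a tool call to move; the robot and the scene stay as the last step left them, time stands still between calls to the robot, and variables do not carry over. Pictures are saved under pics/ and viewed, at most 10 in all, crops included, and the job is handed in when it is done.

Besides the shell and the picture viewer there is one more tool, called after "Call:" in YAML: its name, and indented under it one key for each argument. drive_tool: Moves the arm, as the interface text tells. Its arguments: {"type":"object","properties":{"rows":{"type":"array","items":{"type":"array"}},"jaw":{"type":"number"},"grip_force":{"type":"number"}},"required":["rows"]}

```bash
mkdir -p pics; python3 - <<'E'
from station import ctrl, vision
import cv2
o=ctrl.get_obs();print({k:o[k] for k in('t','tool_pos','tool_rot','opening')},ctrl.finger_overhang)
for n in('scene','side'):
    d=vision.get_image(n);cv2.imwrite(f'pics/{n}0.png',d['image']);print(n,d['vertical_fov'],d['cx'],d['cy'],d['R'],d['t'])
E
```

```text
{'t': 0.0, 'tool_pos': array([ 0.24085033, -0.57620238,  0.3026715 ]), 'tool_rot': array([-3.07821771e+00, -6.17300446e-01,  2.09499455e-04]), 'opening': 0.08518512525830932} 0.0726
scene 53.431120541112236 321.16697106250126 249.57160711687894 [[ 4.67943197e-01  8.83758448e-01 -4.12046184e-04]
 [ 6.03820600e-01 -3.20058670e-01 -7.30043239e-01]
 [-6.45313759e-01  3.41369965e-01 -6.83400833e-01]] [-0.27199814 -0.19208484  1.44789896]
side 53.72115288413937 320.79026291920195 236.4610546414375 [[-0.96165906 -0.27412791 -0.00810852]
 [-0.15980386  0.58414082 -0.79576519]
 [ 0.22287797 -0.76395903 -0.605551  ]] [0.53332015 0.24034589 1.22200891]
```

View pics/scene0.png

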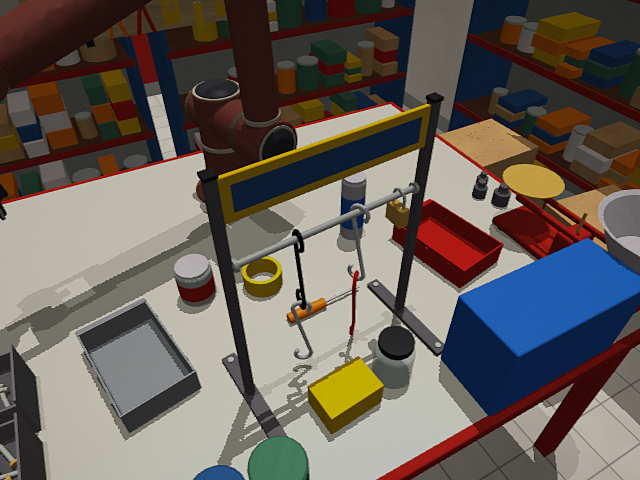

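View pics/side0.png

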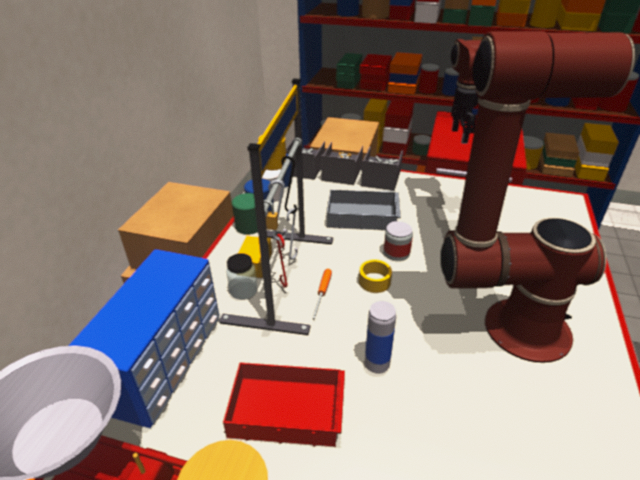

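The scene view shows the zinc/red chain at about (358,270), the black/zinc chain at (300,300), the padlock at (400,212), the red bin at (447,240) and the grey bin at (137,360). The header board blocks access from above, so I'll test how the drive behaves at the edge of its reach, in free space.

Call:
drive_tool:
  rows:
    - [[0, 0.05, 0], 0]
    - [[0, 0.05, 0], 0]
    - [[0, 0.05, 0], 0]
    - [[0, 0.05, 0], 0]
    - [[0, 0.05, 0], 0]
    - [[0, 0.05, 0], 0]
    - [[0, 0.05, 0], 0]
    - [[0, 0.05, 0], 0]
    - [[0, 0.05, 0], 0]
    - [[0, 0.05, 0], 0]

```text
t: 1.1
tool_pos: [0.3923, -0.94, 0.2663]
tool_rot: [3.055, 0.612, 0.012]
contact_force: [0.1, -0.2, -4.1]
opening: 0.0852
grip_force: 0.0
```

```bash
python3 - <<'E'
from station import ctrl
from scipy.spatial.transform import Rotation as R
o=ctrl.get_obs();print(o['t'],o['q'].round(3),o['tool_pos'].round(3));print(R.from_rotvec(o['tool_rot']).as_matrix().round(3))
E
```

```text
1.1 [-1.249  1.208  0.072  0.004  1.836 -0.073] [ 0.392 -0.94   0.266]
[[ 0.923  0.385  0.012]
 [ 0.385 -0.922 -0.024]
 [ 0.002  0.027 -1.   ]]
```

Call:
drive_tool:
  rows:
    - [[0, 0.05, 0], 0]
    - [[0, 0.05, 0], 0]
    - [[0, 0.05, 0], 0]
    - [[0, 0.05, 0], 0]
    - [[0, 0.05, 0], 0]

```text
t: 1.6
tool_pos: [0.4071, -0.9752, 0.2654]
tool_rot: [2.884, 0.578, 0.059]
contact_force: [0.8, 0.1, 0.7]
opening: 0.0852
grip_force: 0.0
```

```bash
cat > s.py <<'E'
from station import ctrl
from scipy.spatial.transform import Rotation as R
o=ctrl.get_obs();print(o['t'],o['q'].round(3),o['tool_pos'].round(3));print(R.from_rotvec(o['tool_rot']).as_matrix().round(3))
E
python3 s.py
```

```text
1.6 [-1.249  1.221  0.057  0.015  1.66  -0.071] [ 0.407 -0.975  0.265]
[[ 0.923  0.378  0.078]
 [ 0.386 -0.904 -0.186]
 [ 0.     0.202 -0.979]]
```

```bash
cat > h.py <<'E'
import numpy as np
from station import ctrl, vision
C={'scene':(53.431120541112236,321.16697,249.5716,[[4.67943197e-01,8.83758448e-01,-4.12046184e-04],[6.03820600e-01,-3.20058670e-01,-7.30043239e-01],[-6.45313759e-01,3.41369965e-01,-6.83400833e-01]],[-0.27199814,-0.19208484,1.44789896]),
'side':(53.72115288413937,320.79026,236.46105,[[-0.96165906,-0.27412791,-0.00810852],[-0.15980386,0.58414082,-0.79576519],[0.22287797,-0.76395903,-0.605551]],[0.53332015,0.24034589,1.22200891])}
def ray(c,u,v):
    if isinstance(c,str): f,cx,cy,R,t=C[c]
    else: f,cx,cy,R,t=c['vertical_fov'],c['cx'],c['cy'],c['R'],c['t']
    R=np.array(R);F=240/np.tan(np.radians(f)/2);d=R.T@[(u-cx)/F,(v-cy)/F,1];return -R.T@np.array(t),d/np.linalg.norm(d)
def atz(c,u,v,z):
    o,d=ray(c,u,v);return (o+d*(z-o[2])/d[2]).round(3)
def tri(*p):
    A=0;b=0;L=[]
    for c,u,v in p:
        o,d=ray(c,u,v);M=np.eye(3)-np.outer(d,d);A=A+M;b=b+M@o;L.append((o,d))
    X=np.linalg.solve(A,b);return X.round(4),[round(float(np.linalg.norm(np.cross(X-o,d)))*1e3,1) for o,d in L]
def proj(c,X):
    f,cx,cy,R,t=C[c] if isinstance(c,str) else (c['vertical_fov'],c['cx'],c['cy'],c['R'],c['t'])
    F=240/np.tan(np.radians(f)/2);p=np.array(R)@X+np.array(t);return [cx+F*p[0]/p[2],cy+F*p[1]/p[2]]
E
python3 - <<'E'
from h import *
import cv2
print('grey',[atz('scene',*p,.06) for p in((78,331),(143,300),(200,370),(131,432))])
print('red',[atz('scene',*p,.06) for p in((430,202),(501,244),(460,285))],[atz('side',*p,.06) for p in((237,366),(343,368),(340,435),(227,433))])
print('posts top', [atz('scene',*p,.515) for p in((209,176),(435,98))], [atz('side',*p,.515) for p in((257,150),(296,83))])
print('rail ends',[atz('scene',*p,.35) for p in((236,267),(417,187))])
print('can',atz('scene',354,181,.185),'tin',atz('scene',194,265,.095),'tape',atz('scene',262,270,.048))
a=cv2.imread('pics/scene0.png')[170:400,230:420];b=cv2.imread('pics/side0.png')[125:305,230:330]
cv2.imwrite('pics/c1.png',np.hstack([cv2.resize(a,None,fx=2.5,fy=2.5,interpolation=2),np.vstack([cv2.resize(b,None,fx=3,fy=3,interpolation=2),np.zeros((35,300,3),np.uint8)])]))
E
```

```text
grey [array([ 0.415, -0.476,  0.06 ]), array([ 0.393, -0.339,  0.06 ]), array([ 0.621, -0.283,  0.06 ]), array([ 0.685, -0.425,  0.06 ])]
red [array([0.404, 0.428, 0.06 ]), array([0.621, 0.478, 0.06 ]), array([0.681, 0.3  , 0.06 ])] [array([0.651, 0.347, 0.06 ]), array([0.42 , 0.288, 0.06 ]), array([0.388, 0.445, 0.06 ]), array([0.604, 0.501, 0.06 ])]
posts top [array([ 0.681, -0.208,  0.515]), array([0.641, 0.169, 0.515])] [array([0.628, 0.176, 0.515]), array([ 0.672, -0.197,  0.515])]
rail ends [array([ 0.681, -0.195,  0.35 ]), array([0.642, 0.161, 0.35 ])]
can [0.374 0.199 0.185] tin [ 0.377 -0.214  0.095] tape [ 0.418 -0.071  0.048]
```

View pics/c1.png

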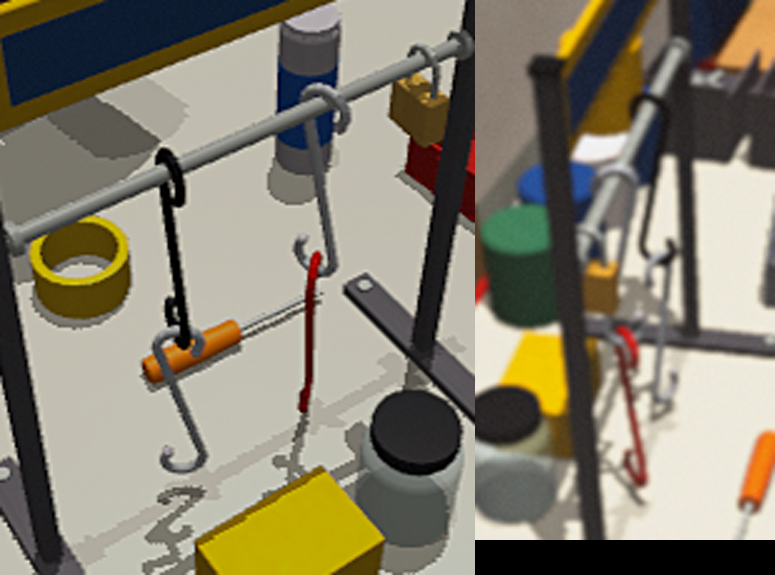

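The crop shows the zinc top hook on the rail at crop (322,97) and the red hook at (315,260)–(303,405). The black hook is at (168,155) and the low zinc hook at (180,335)–(185,465). Pushing at the reach limit tilts the tool and the tilt stays, so I'll use that to get about 45° over the stand.

```bash
cat > m.py <<'E'
# usage: m.py x y z  -> rows from current TCP to world TCP target
import sys,numpy as np
from station import ctrl
from scipy.spatial.transform import Rotation as R
o=ctrl.get_obs();M=R.from_rotvec(o['tool_rot']).as_matrix();p=o['tool_pos']
print(o['t'],'q',o['q'].round(2),'p',p.round(4),'F',np.round(o['contact_force'],1));print(M.round(3))
a=np.array(sys.argv[1:],float).reshape(-1,3)
for w in a:
    d=w-p;n=int(np.ceil(np.linalg.norm(d)/.049));print(n,'x',(M.T@d/n).round(4).tolist());p=w
E
python3 - <<'E'
from h import *
for n,u,v,z in(('zt',358.8,208.8,.362),('bk',297,232,.362),('redtop',356.5,272,.199),('redbot',351.5,334,.022),('zlowtop',300,304,.199),('zlowbot',302,355,.022)):print(n,atz('scene',u,v,z))
print(tri(('scene',356.5,272),('side',281,236)),tri(('scene',351.5,334),('side',284,286)))
E
python3 m.py .4 -.6 .68 .69 .22 .68
```

```text
zt [0.66  0.029 0.362]
bk [ 0.665 -0.087  0.362]
redtop [0.65  0.04  0.199]
redbot [0.66  0.032 0.022]
zlowtop [ 0.671 -0.09   0.199]
zlowbot [ 0.658 -0.085  0.022]
(array([0.6496, 0.0382, 0.2002]), [1.6, 1.6]) (array([0.6551, 0.0323, 0.0178]), [2.4, 2.4])
1.6 q [-1.25  1.22  0.06  0.02  1.66 -0.07] p [ 0.4071 -0.9752  0.2654] F [0.8 0.1 0.7]
[[ 0.923  0.378  0.078]
 [ 0.386 -0.904 -0.186]
 [ 0.     0.202 -0.979]]
12 x [0.0115, -0.0215, -0.0397]
18 x [0.0324, -0.0351, -0.0072]
```

Call:
drive_tool:
  rows:
    - [[0.0115, -0.0215, -0.0397], 0]
    - [[0.0115, -0.0215, -0.0397], 0]
    - [[0.0115, -0.0215, -0.0397], 0]
    - [[0.0115, -0.0215, -0.0397], 0]
    - [[0.0115, -0.0215, -0.0397], 0]
    - [[0.0115, -0.0215, -0.0397], 0]
    - [[0.0115, -0.0215, -0.0397], 0]
    - [[0.0115, -0.0215, -0.0397], 0]
    - [[0.0115, -0.0215, -0.0397], 0]
    - [[0.0115, -0.0215, -0.0397], 0]

```text
t: 2.6
tool_pos: [0.401, -0.6636, 0.6107]
tool_rot: [2.884, 0.578, 0.059]
contact_force: [0.3, 0.4, -0.9]
opening: 0.0854
grip_force: 0.0
```

```bash
python3 m.py .4 -.6 .68 .69 .22 .68
```

```text
2.6 q [-1.12  0.33  0.81 -0.01  1.8   0.05] p [ 0.401  -0.6636  0.6107] F [ 0.3  0.4 -0.9]
[[ 0.923  0.378  0.078]
 [ 0.385 -0.904 -0.187]
 [-0.     0.202 -0.979]]
2 x [0.0118, -0.0219, -0.0399]
18 x [0.0324, -0.0351, -0.0073]
```

Call:
drive_tool:
  rows:
    - [[0.0118, -0.0219, -0.0399], 0]
    - [[0.0118, -0.0219, -0.0399], 0]
    - [[0.0324, -0.0351, -0.0072], 0]
    - [[0.0324, -0.0351, -0.0072], 0]
    - [[0.0324, -0.0351, -0.0072], 0]
    - [[0.0324, -0.0351, -0.0072], 0]
    - [[0.0324, -0.0351, -0.0072], 0]
    - [[0.0324, -0.0351, -0.0072], 0]
    - [[0.0324, -0.0351, -0.0072], 0]
    - [[0.0324, -0.0351, -0.0072], 0]

```text
t: 3.6
tool_pos: [0.529, -0.2351, 0.678]
tool_rot: [2.883, 0.578, 0.059]
contact_force: [0.9, 0.1, 0.1]
opening: 0.0855
grip_force: 0.0
```

Call:
drive_tool:
  rows:
    - [[0.0324, -0.0351, -0.0072], 0]
    - [[0.0324, -0.0351, -0.0072], 0]
    - [[0.0324, -0.0351, -0.0072], 0]
    - [[0.0324, -0.0351, -0.0072], 0]
    - [[0.0324, -0.0351, -0.0072], 0]
    - [[0.0324, -0.0351, -0.0072], 0]
    - [[0.0324, -0.0351, -0.0072], 0]
    - [[0.0324, -0.0351, -0.0072], 0]
    - [[0.0324, -0.0351, -0.0072], 0]
    - [[0.0324, -0.0351, -0.0072], 0]

```text
t: 4.6
tool_pos: [0.6899, 0.2206, 0.6769]
tool_rot: [2.882, 0.578, 0.058]
contact_force: [0.7, -1.3, 1.5]
opening: 0.0855
grip_force: 0.0
```

```bash
python3 m.py .73 .237 .72
```

```text
4.6 q [ 0.26  0.36  0.65 -0.23  2.09  1.32] p [0.6899 0.2206 0.6769] F [ 0.7 -1.3  1.5]
[[ 0.923  0.378  0.078]
 [ 0.386 -0.903 -0.188]
 [-0.001  0.204 -0.979]]
2 x [0.0216, 0.0046, -0.0211]
```

Call:
drive_tool:
  rows:
    - [[0.035, 0.01, -0.033], 0]
    - [[0.035, 0.01, -0.033], 0]
    - [[0.035, 0.01, -0.033], 0]
    - [[0.035, 0.01, -0.033], 0]
    - [[0.035, 0.01, -0.033], 0]
    - [[0.035, 0.01, -0.033], 0]

```text
t: 5.2
tool_pos: [0.7419, 0.2305, 0.756]
tool_rot: [2.869, 0.59, 0.211]
contact_force: [-0.4, -0.2, 0.8]
opening: 0.0854
grip_force: 0.0
```

```bash
python3 m.py .73 .237 .72
```

```text
5.2 q [ 0.26  0.68  0.05 -0.28  2.25  1.24] p [0.7419 0.2305 0.756 ] F [-0.4 -0.2  0.8]
[[ 0.91   0.374  0.18 ]
 [ 0.403 -0.899 -0.17 ]
 [ 0.098  0.227 -0.969]]
1 x [-0.0117, -0.0185, 0.0317]
```

Call:
drive_tool:
  rows:
    - [[0.045, 0.009, -0.019], 0]
    - [[0.045, 0.009, -0.019], 0]
    - [[0.045, 0.009, -0.018], 0]
    - [[0.045, 0.009, -0.016], 0]
    - [[0.046, 0.009, -0.014], 0]
    - [[0.046, 0.009, -0.012], 0]

```text
t: 5.8
tool_pos: [0.7989, 0.243, 0.7356]
tool_rot: [2.836, 0.607, 0.446]
contact_force: [0.7, 0.6, 0.6]
opening: 0.0856
grip_force: 0.0
```

```bash
python3 m.py .73 .237 .72
```

```text
5.8 q [ 0.26  0.72  0.05 -0.25  2.06  1.26] p [0.7989 0.243  0.7356] F [0.7 0.6 0.6]
[[ 0.869  0.365  0.333]
 [ 0.427 -0.894 -0.136]
 [ 0.248  0.261 -0.933]]
2 x [-0.0332, -0.0119, -0.0038]
```

Call:
drive_tool:
  rows:
    - [[0.047, 0.009, -0.011], 0]
    - [[0.047, 0.009, -0.01], 0]
    - [[0.048, 0.009, -0.009], 0]
    - [[0.048, 0.009, -0.007], 0]
    - [[0.048, 0.009, -0.006], 0]
    - [[0.048, 0.009, -0.004], 0]
    - [[0.048, 0.009, -0.003], 0]
    - [[0.048, 0.009, -0.001], 0]
    - [[0.048, 0.009, 0.0], 0]
    - [[0.048, 0.009, 0.002], 0]

```text
t: 6.8
tool_pos: [0.8925, 0.2669, 0.7095]
tool_rot: [2.738, 0.631, 0.857]
contact_force: [0.6, -1.2, -0.3]
opening: 0.0855
grip_force: 0.0
```

```bash
python3 m.py .73 .237 .72
```

```text
6.8 q [ 0.26  0.78  0.05 -0.22  1.71  1.28] p [0.8925 0.2669 0.7095] F [ 0.6 -1.2 -0.3]
[[ 0.74   0.337  0.582]
 [ 0.456 -0.888 -0.065]
 [ 0.495  0.313 -0.811]]
4 x [-0.0322, -0.0062, -0.0253]
```

Call:
drive_tool:
  rows:
    - [[0.049, 0.009, 0.003], 0]
    - [[0.049, 0.009, 0.004], 0]
    - [[0.049, 0.009, 0.006], 0]
    - [[0.049, 0.009, 0.007], 0]
    - [[0.049, 0.009, 0.008], 0]

```text
t: 7.3
tool_pos: [0.9341, 0.2789, 0.7039]
tool_rot: [2.665, 0.639, 1.067]
contact_force: [0.1, 0.6, -0.2]
opening: 0.0854
grip_force: 0.0
```

```bash
python3 m.py .5 .1 .68 .48 .04 .36
```

```text
7.3 q [ 0.26  0.81  0.05 -0.2   1.53  1.29] p [0.9341 0.2789 0.7039] F [ 0.1  0.6 -0.2]
[[ 0.646  0.318  0.694]
 [ 0.462 -0.887 -0.024]
 [ 0.608  0.336 -0.719]]
10 x [-0.0378, 0.0013, -0.028]
7 x [-0.0336, -0.0087, 0.0311]
```

Call:
drive_tool:
  rows:
    - [[-0.0378, 0.0013, -0.028], 0]
    - [[-0.0378, 0.0013, -0.028], 0]
    - [[-0.0378, 0.0013, -0.028], 0]
    - [[-0.0378, 0.0013, -0.028], 0]
    - [[-0.0378, 0.0013, -0.028], 0]
    - [[-0.0378, 0.0013, -0.028], 0]
    - [[-0.0378, 0.0013, -0.028], 0]
    - [[-0.0378, 0.0013, -0.028], 0]
    - [[-0.0378, 0.0013, -0.028], 0]
    - [[-0.0378, 0.0013, -0.028], 0]

```text
t: 8.3
tool_pos: [0.5281, 0.1114, 0.6902]
tool_rot: [2.661, 0.639, 1.072]
contact_force: [0.4, -0.6, 1.6]
opening: 0.0851
grip_force: 0.0
```

Call:
drive_tool:
  rows:
    - [[0, 0, 0], 0.126]
    - [[0, 0, 0], 0.126]
    - [[0, 0, 0], 0.126]
    - [[0, 0, 0], 0.127]

```text
t: 8.7
tool_pos: [0.5297, 0.1118, 0.6906]
tool_rot: [2.898, -0.058, 1.178]
contact_force: [-0.6, 0.1, 0.5]
opening: 0.0855
grip_force: 0.0
```

```bash
python3 m.py .45 .04 .36
```

```text
8.7 q [ 0.11 -0.44  1.5  -0.11  1.32  1.71] p [0.5297 0.1118 0.6906] F [-0.6  0.1  0.5]
[[ 0.716 -0.039  0.697]
 [-0.029 -0.999 -0.026]
 [ 0.698 -0.002 -0.716]]
8 x [-0.0357, 0.0094, 0.0229]
```

Call:
drive_tool:
  rows:
    - [[-0.0357, 0.0094, 0.0229], 0]
    - [[-0.0357, 0.0094, 0.0229], 0]
    - [[-0.0357, 0.0094, 0.0229], 0]
    - [[-0.0357, 0.0094, 0.0229], 0]
    - [[-0.0357, 0.0094, 0.0229], 0]
    - [[-0.0357, 0.0094, 0.0229], 0]
    - [[-0.0357, 0.0094, 0.0229], 0]
    - [[-0.0357, 0.0094, 0.0229], 0]

```text
t: 9.5
tool_pos: [0.4493, 0.0385, 0.359]
tool_rot: [2.894, -0.048, 1.177]
contact_force: [0.4, 0.7, -0.1]
opening: 0.0855
grip_force: 0.0
```

```bash
python3 m.py .53 .037 .235 | head -5; python3 - <<'E'
from h import *
import cv2,pickle
w=vision.get_image('wrist');cv2.imwrite('pics/w1.png',w['image']);pickle.dump({k:w[k] for k in w if k!='image'},open('w1.pkl','wb'))
for n,X in(('redtop',(.65,.038,.2)),('redbot',(.655,.032,.018)),('zt',(.66,.03,.362)),('zlowtop',(.671,-.09,.199)),('zlowbot',(.658,-.085,.022))):print(n,np.round(proj(w,np.array(X))))
E
```

```text
9.5 q [-0.1  -0.84  2.28  0.05  0.93  1.49] p [0.4493 0.0385 0.359 ] F [ 0.4  0.7 -0.1]
[[ 0.716 -0.035  0.697]
 [-0.022 -0.999 -0.027]
 [ 0.698  0.004 -0.716]]
4 x [-0.0072, -0.0005, 0.0363]
redtop [309. 173.]
redbot [315. 261.]
zt [320. -58.]
zlowtop [458. 150.]
zlowbot [410. 254.]
```

View pics/w1.png

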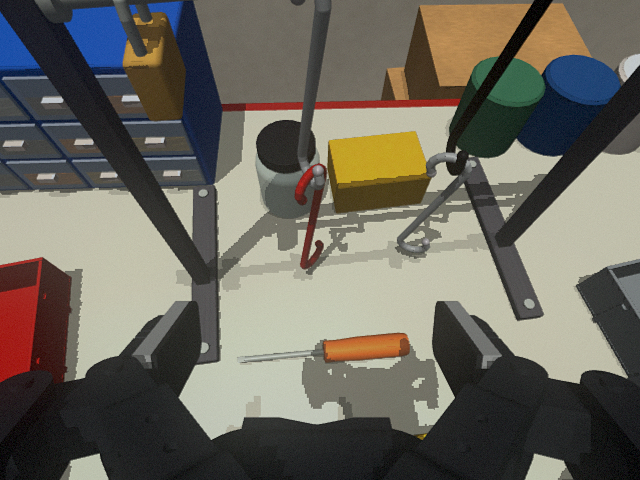

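The wrist view shows the red shank running from (322,180) to (304,262) with its middle near (313,220), which matches the triangulation. The low zinc hook spans (430,160) to (410,248). Both are clear for the approach.

Call:
drive_tool:
  rows:
    - [[-0.0072, -0.0005, 0.0363], 0]
    - [[-0.0072, -0.0005, 0.0363], 0]
    - [[-0.0072, -0.0005, 0.0363], 0]
    - [[-0.0072, -0.0005, 0.0363], 0]
    - [[0, 0, 0.04], 0]
    - [[0, 0, 0.04], 0]
    - [[0, 0, 0.025], 0]
    - [[0, 0, 0.012], 0]
    - [[0, 0, 0], 0]

```text
t: 10.45
tool_pos: [0.6129, 0.0345, 0.1483]
tool_rot: [2.898, -0.049, 1.168]
contact_force: [0.1, 0.0, 0.8]
opening: 0.0854
grip_force: 0.0
```

```bash
python3 m.py .615 .0365 .149; python3 - <<'E'
from h import *
import cv2
w=vision.get_image('wrist');cv2.imwrite('pics/w2.png',w['image'])
E
```

```text
10.45 q [-0.07 -0.07  2.12  0.08  0.33  1.47] p [0.6129 0.0345 0.1483] F [0.1 0.  0.8]
[[ 0.72  -0.035  0.693]
 [-0.023 -0.999 -0.027]
 [ 0.694  0.003 -0.72 ]]
1 x [0.0019, -0.0021, 0.0009]
```

View pics/w2.png

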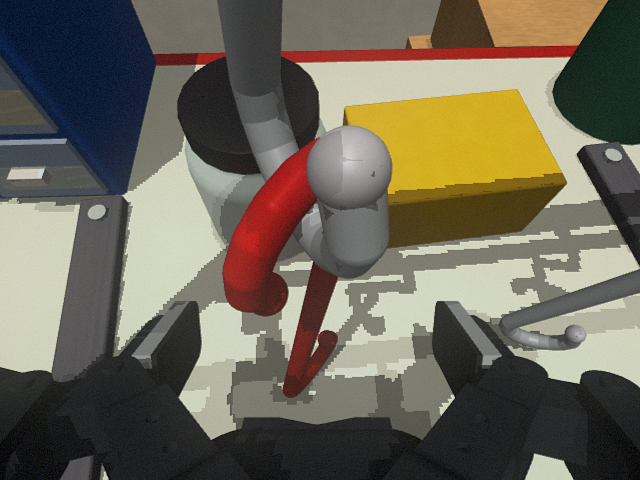

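Red's shank is between the pads, near (318,300). I'll close on it and lift.

Call:
drive_tool:
  rows:
    - [[0, 0, 0], 0]
    - [[0, 0, 0], 0]
    - [[0, 0, 0], 0]
    - [[0, 0, 0], 0]
    - [[0, 0, 0], 0]
    - [[0, 0, 0], 0]
    - [[0, 0, 0], 0]
    - [[0, 0, 0], 0]
  jaw: 1
  grip_force: 60

```text
t: 11.3
tool_pos: [0.6099, 0.0345, 0.1449]
tool_rot: [2.901, -0.049, 1.162]
contact_force: [-0.0, -0.0, 2.2]
opening: 0.0054
grip_force: 58.6
```

Call:
drive_tool:
  rows:
    - [[0.007, 0, -0.0072], 0]
    - [[0.007, 0, -0.0072], 0]
    - [[0.007, 0, -0.0072], 0]
    - [[0.007, 0, -0.0072], 0]

```text
t: 11.7
tool_pos: [0.61, 0.0347, 0.1856]
tool_rot: [2.902, -0.048, 1.16]
contact_force: [-0.3, -0.1, -1.0]
opening: 0.0055
grip_force: 58.9
```

```bash
python3 m.py .615 .0365 .149; python3 - <<'E'
from h import *
import cv2
w=vision.get_image('wrist');cv2.imwrite('pics/w3.png',w['image'])
E
```

```text
11.7 q [-0.07 -0.15  2.11  0.06  0.41  1.49] p [0.61   0.0347 0.1856] F [-0.3 -0.1 -1. ]
[[ 0.724 -0.035  0.689]
 [-0.023 -0.999 -0.026]
 [ 0.689  0.003 -0.724]]
1 x [-0.0216, -0.0021, 0.0299]
```

View pics/w3.png

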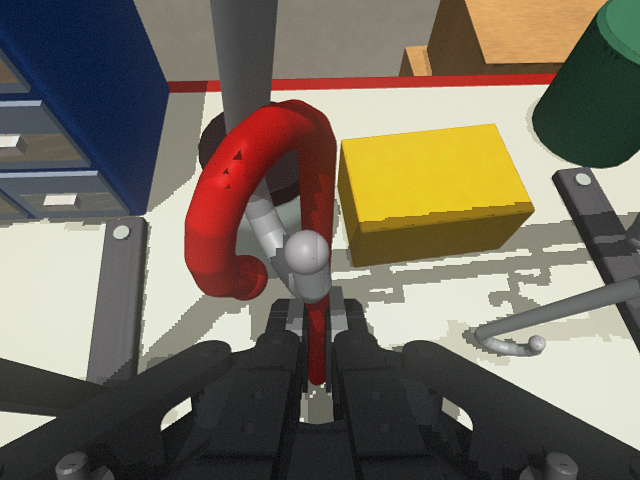

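Red is held and its bend is above the zinc tip at (308,250). I'll shift slightly to -y, then draw it out toward -x.

Call:
drive_tool:
  rows:
    - [[0.004, 0.005, -0.004], 0]
    - [[0, 0.004, 0], 0]
    - [[-0.0072, 0.0004, -0.0069], 0]
    - [[-0.0072, 0.0004, -0.0069], 0]
    - [[-0.0145, 0.0007, -0.0138], 0]
    - [[-0.0145, 0.0007, -0.0138], 0]
    - [[-0.0145, 0.0007, -0.0138], 0]
    - [[-0.0145, 0.0007, -0.0138], 0]

```text
t: 12.55
tool_pos: [0.5078, 0.0257, 0.1889]
tool_rot: [2.903, -0.049, 1.157]
contact_force: [-0.5, 0.2, -0.9]
opening: 0.0055
grip_force: 58.9
```

```bash
python3 m.py .615 .0365 .149; python3 - <<'E'
from h import *
import cv2
w=vision.get_image('wrist')['image'];s=vision.get_image('scene')['image'];d=vision.get_image('side')['image']
a=np.vstack([cv2.resize(w,(400,300)),cv2.resize(s[180:390,190:470],(400,300))]);b=cv2.resize(d[100:400,200:400],(400,600))
cv2.imwrite('pics/w4.png',np.hstack([a,b]))
E
```

```text
12.55 q [-0.12 -0.46  2.35  0.12  0.5   1.41] p [0.5078 0.0257 0.1889] F [-0.5  0.2 -0.9]
[[ 0.726 -0.035  0.687]
 [-0.023 -0.999 -0.026]
 [ 0.688  0.003 -0.726]]
3 x [0.0167, -0.0049, 0.0341]
```

View pics/w4.png

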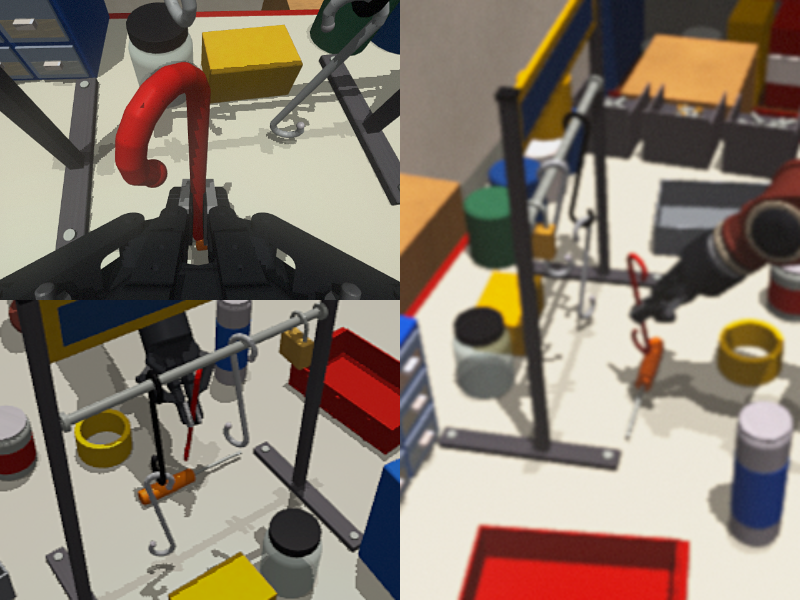

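Red is free and in the gripper, and the stand chain hangs undisturbed. I'll carry it to the red bin.

```bash
python3 m.py .48 .08 .34 .486 .387 .3 | tail -2; python3 - <<'E'
from h import *
w=[('scene',430,202)]
# bin checks: project model corners
for cx,cy,yaw in((.523,.386,13),):
    c,s=np.cos(np.radians(yaw)),np.sin(np.radians(yaw))
    for a,b in((1,1),(1,-1),(-1,-1),(-1,1)):
        X=np.array([cx+a*.115*c-b*.075*s,cy+a*.115*s+b*.075*c,.06]);print(X.round(3),np.round(proj('scene',X)),np.round(proj('side',X)))
E
```

```text
4 x [0.0205, -0.0132, -0.0325]
7 x [-0.0043, -0.0439, 0.0036]
[0.618 0.485 0.06 ] [502. 242.] [224. 424.]
[0.652 0.339 0.06 ] [465. 271.] [238. 363.]
[0.428 0.287 0.06 ] [392. 223.] [340. 367.]
[0.394 0.433 0.06 ] [429. 199.] [338. 429.]
```

Call:
drive_tool:
  rows:
    - [[0.0205, -0.0132, -0.0325], 0]
    - [[0.0205, -0.0132, -0.0325], 0]
    - [[0.0205, -0.0132, -0.0325], 0]
    - [[0.0205, -0.0132, -0.0325], 0]
    - [[-0.0043, -0.0439, 0.0036], 0]
    - [[-0.0043, -0.0439, 0.0036], 0]
    - [[-0.0043, -0.0439, 0.0036], 0]
    - [[-0.0043, -0.0439, 0.0036], 0]
    - [[-0.0043, -0.0439, 0.0036], 0]
    - [[-0.0043, -0.0439, 0.0036], 0]

```text
t: 13.7
tool_pos: [0.4868, 0.3459, 0.306]
tool_rot: [2.903, -0.047, 1.16]
contact_force: [1.0, -1.0, 0.2]
opening: 0.0059
grip_force: 59.1
```

Call:
drive_tool:
  rows:
    - [[-0.0043, -0.0439, 0.0036], 0]
    - [[0, 0, 0], -0.14]
    - [[0, 0, 0], -0.14]
    - [[0, 0, 0], -0.14]
    - [[0, 0, 0], -0.14]
    - [[0, 0, 0], -0.14]

```text
t: 14.3
tool_pos: [0.4881, 0.3878, 0.3002]
tool_rot: [2.539, 0.888, 1.0]
contact_force: [-0.2, 0.6, -0.6]
opening: 0.0055
grip_force: 59.3
```

```bash
python3 m.py .486 .387 .3
```

```text
14.3 q [ 0.71 -0.15  1.91 -0.65  0.88  1.9 ] p [0.4881 0.3878 0.3002] F [-0.2  0.6 -0.6]
[[ 0.574  0.444  0.688]
 [ 0.631 -0.775 -0.026]
 [ 0.522  0.449 -0.725]]
1 x [-0.0018, -0.0004, -0.0013]
```

Call:
drive_tool:
  rows:
    - [[0, 0, 0], -0.144]
    - [[0, 0, 0], -0.144]
    - [[0, 0, 0], -0.144]
    - [[0, 0, 0], -0.144]
    - [[0, 0, 0], -0.144]
    - [[0, 0, 0], -0.144]
    - [[0, 0, 0], -0.144]
    - [[0, 0, 0], -0.144]
    - [[0, 0, 0], -0.144]
    - [[0, 0, 0], -0.144]

```text
t: 15.3
tool_pos: [0.4881, 0.3877, 0.3003]
tool_rot: [1.195, 2.115, 0.446]
contact_force: [-0.0, 0.5, -1.0]
opening: 0.0055
grip_force: 59.1
```

Call:
drive_tool:
  rows:
    - [[0, 0, 0], -0.144]
    - [[0, 0, 0], -0.144]
    - [[0, 0, 0], -0.144]
    - [[0, 0, 0], -0.144]
    - [[0, 0, 0], -0.144]
    - [[0, 0, 0], -0.144]
    - [[0, 0, 0], -0.137]

```text
t: 16.0
tool_pos: [0.4881, 0.3877, 0.3003]
tool_rot: [0.033, 2.382, -0.022]
contact_force: [-0.2, 0.3, -1.7]
opening: 0.0054
grip_force: 59.1
```

```bash
python3 m.py .486 .385 .16 .486 .385 .085
```

```text
16.0 q [ 0.71 -0.15  1.91 -0.65  0.88 -0.54] p [0.4881 0.3877 0.3003] F [-0.2  0.3 -1.7]
[[-0.725  0.031  0.688]
 [ 0.018  1.    -0.026]
 [-0.689 -0.006 -0.725]]
3 x [0.0327, -0.0006, 0.0334]
2 x [0.0258, 0.0002, 0.0272]
```

Call:
drive_tool:
  rows:
    - [[0.0327, -0.0006, 0.0334], 0]
    - [[0.0327, -0.0006, 0.0334], 0]
    - [[0.0327, -0.0006, 0.0334], 0]
    - [[0, 0, 0], 0]

```text
t: 16.4
tool_pos: [0.482, 0.3819, 0.1505]
tool_rot: [0.037, 2.394, -0.033]
contact_force: [-0.9, -1.6, -1.9]
opening: 0.0056
grip_force: 59.1
```

```bash
python3 m.py .486 .385 .085; python3 - <<'E'
from h import *
import cv2
s=vision.get_image('scene')['image'];d=vision.get_image('side')['image']
cv2.imwrite('pics/w5.png',np.hstack([cv2.resize(s[150:320,360:530],(400,400)),cv2.resize(d[270:470,190:390],(400,400))]))
E
```

```text
16.4 q [ 0.71  0.03  2.01 -0.83  0.69 -0.29] p [0.482  0.3819 0.1505] F [-0.9 -1.6 -1.9]
[[-0.733  0.036  0.679]
 [ 0.018  0.999 -0.034]
 [-0.68  -0.013 -0.733]]
2 x [0.0208, 0.002, 0.0253]
```

View pics/w5.png

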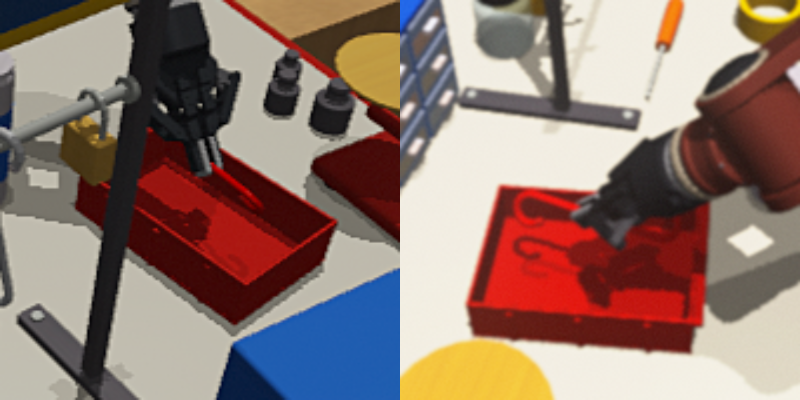

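Red is level over the bin and its shadow falls inside. I'll lower further, watching joint 4.

Call:
drive_tool:
  rows:
    - [[0.018, 0.001, 0.0185], 0]
    - [[0.018, 0.001, 0.0185], 0]
    - [[0, 0, 0], 0]

```text
t: 16.8
tool_pos: [0.4854, 0.3871, 0.1093]
tool_rot: [0.04, 2.381, -0.02]
contact_force: [-0.3, -0.0, -1.5]
opening: 0.0054
grip_force: 59.1
```

```bash
python3 m.py .486 .385 .085
```

```text
16.8 q [ 0.71  0.11  2.01 -0.93  0.63 -0.16] p [0.4854 0.3871 0.1093] F [-0.3 -0.  -1.5]
[[-0.724  0.035  0.689]
 [ 0.023  0.999 -0.027]
 [-0.689 -0.003 -0.725]]
1 x [0.0162, -0.002, 0.0181]
```

Call:
drive_tool:
  rows:
    - [[0.009, 0, 0.0095], 0]
    - [[0, 0, 0], 0]

```text
t: 17.0
tool_pos: [0.4863, 0.3877, 0.0984]
tool_rot: [0.041, 2.378, -0.018]
contact_force: [-0.2, -0.1, -0.5]
opening: 0.0056
grip_force: 59.1
```

Call:
drive_tool:
  rows:
    - [[0, 0, 0], 0]
    - [[0, 0, 0], 0]
    - [[0, 0, 0], 0]
    - [[0, 0, 0], 0]
    - [[0, 0, -0.02], 0]
    - [[0, 0, -0.04], 0]
    - [[-0.01, 0, -0.045], 0]
  jaw: 0.55

```text
t: 17.7
tool_pos: [0.4183, 0.388, 0.1771]
tool_rot: [0.04, 2.385, -0.025]
contact_force: [0.0, 1.1, 1.4]
opening: 0.039
grip_force: 0.0
```

```bash
python3 m.py .47 .36 .38 .47 .08 .38; python3 - <<'E'
from h import *
import cv2
s=vision.get_image('scene')['image'];d=vision.get_image('side')['image']
cv2.imwrite('pics/w6.png',np.hstack([cv2.resize(s[180:390,190:470],(400,300)),cv2.resize(d[300:450,200:400],(400,300))]))
E
```

```text
17.7 q [ 0.8  -0.1   2.09 -0.82  0.78 -0.24] p [0.4183 0.388  0.1771] F [0.  1.1 1.4]
[[-0.727  0.036  0.686]
 [ 0.022  0.999 -0.03 ]
 [-0.686 -0.007 -0.727]]
5 x [-0.0355, -0.0055, -0.0223]
6 x [-0.001, -0.0466, 0.0014]
```

View pics/w6.png

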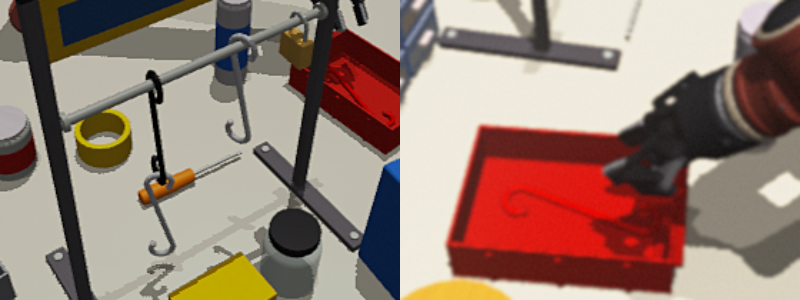

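Red lies in the red bin. Next I'll work out both zinc shanks and the grey bin from the earlier picks.

```bash
python3 - <<'E'
from h import *
import pickle
w=pickle.load(open('w1.pkl','rb'))
def L(a,b,n=60):return [np.array(a)+(np.array(b)-np.array(a))*i/n for i in range(n+1)]
def shank(sc,wr):
    out=[]
    for s in sc:
        best=min((max(r:=tri(('scene',*s),(w,*p))[1]),tuple(tri(('scene',*s),(w,*p))[0]),tuple(p.round())) for p in L(*wr));out.append(best)
    for o in out:print(o)
print('top');shank([(355.5,222),(358.5,245),(361.5,266)],((322,10),(303,160)))
print('low');shank([(296,314),(303,330),(310,348)],((466,172),(405,240)))
cx,cy,yaw=.528,-.381,13
c,s=np.cos(np.radians(yaw)),np.sin(np.radians(yaw))
for a,b in((1,1),(1,-1),(-1,-1),(-1,1)):
    X=np.array([cx+a*.115*c-b*.075*s,cy+a*.115*s+b*.075*c,.06]);print(X.round(3),np.round(proj('scene',X)),np.round(proj('side',X)))
E
```

```text
top
(0.1, (np.float64(0.6493), np.float64(0.0306), np.float64(0.3252)), (np.float64(319.0), np.float64(30.0)))
(0.1, (np.float64(0.6571), np.float64(0.0349), np.float64(0.2762)), (np.float64(312.0), np.float64(92.0)))
(0.0, (np.float64(0.6661), np.float64(0.0388), np.float64(0.2296)), (np.float64(306.0), np.float64(132.0)))
low
(0.1, (np.float64(0.6579), np.float64(-0.0931), np.float64(0.1583)), (np.float64(450.0), np.float64(190.0)))
(0.1, (np.float64(0.6582), np.float64(-0.0807), np.float64(0.103)), (np.float64(422.0), np.float64(221.0)))
(2.3, (np.float64(0.6657), np.float64(-0.0727), np.float64(0.0477)), (np.float64(405.0), np.float64(240.0)))
[ 0.623 -0.282  0.06 ] [201. 371.] [324. 214.]
[ 0.657 -0.428  0.06 ] [126. 419.] [326. 190.]
[ 0.433 -0.48   0.06 ] [ 77. 338.] [392. 191.]
[ 0.399 -0.334  0.06 ] [146. 301.] [395. 216.]
```

Call:
drive_tool:
  rows:
    - [[-0.0355, -0.0055, -0.0223], 0]
    - [[-0.0355, -0.0055, -0.0223], 0]
    - [[-0.0355, -0.0055, -0.0223], 0]
    - [[-0.0355, -0.0055, -0.0223], 0]
    - [[-0.0355, -0.0055, -0.0223], 0]

```text
t: 18.3
tool_pos: [0.471, 0.3599, 0.3833]
tool_rot: [0.041, 2.381, -0.021]
contact_force: [0.3, -0.5, 1.4]
opening: 0.0384
grip_force: 0.0
```

Call:
drive_tool:
  rows:
    - [[-0.001, -0.0466, 0.0014], 0]
    - [[-0.001, -0.0466, 0.0014], 0]
    - [[-0.001, -0.0466, 0.0014], 0]
    - [[-0.001, -0.0466, 0.0014], 0]
    - [[-0.001, -0.0466, 0.0014], 0]
    - [[-0.001, -0.0466, 0.0014], 0]

```text
t: 18.9
tool_pos: [0.4706, 0.0792, 0.3807]
tool_rot: [0.039, 2.38, -0.02]
contact_force: [1.0, -0.4, 0.1]
opening: 0.0386
grip_force: 0.0
```

Call:
drive_tool:
  rows:
    - [[0, 0, 0], 0.145]
    - [[0, 0, 0], 0.145]
    - [[0, 0, 0], 0.145]
    - [[0, 0, 0], 0.145]
    - [[0, 0, 0], 0.145]
    - [[0, 0, 0], 0.145]
    - [[0, 0, 0], 0.145]
    - [[0, 0, 0], 0.145]
    - [[0, 0, 0], 0.145]
    - [[0, 0, 0], 0.145]
  jaw: 0

```text
t: 19.9
tool_pos: [0.471, 0.0805, 0.3804]
tool_rot: [1.687, 1.828, 0.644]
contact_force: [-0.0, -0.2, 0.8]
opening: 0.0853
grip_force: 0.0
```

Call:
drive_tool:
  rows:
    - [[0, 0, 0], 0.145]
    - [[0, 0, 0], 0.145]
    - [[0, 0, 0], 0.145]
    - [[0, 0, 0], 0.145]
    - [[0, 0, 0], 0.145]
    - [[0, 0, 0], 0.145]
    - [[0, 0, 0], 0.145]
    - [[0, 0, 0], 0.145]
    - [[0, 0, 0], 0.145]
    - [[0, 0, 0], 0.145]

```text
t: 20.9
tool_pos: [0.471, 0.0805, 0.3804]
tool_rot: [2.811, 0.284, 1.117]
contact_force: [-0.6, -0.5, 0.4]
opening: 0.0854
grip_force: 0.0
```

```bash
python3 m.py .5 .03 .45
```

```text
20.9 q [ 0.04 -0.73  2.19 -0.06  0.93  1.42] p [0.471  0.0805 0.3804] F [-0.6 -0.5  0.4]
[[ 0.713  0.135  0.688]
 [ 0.21  -0.977 -0.027]
 [ 0.669  0.164 -0.725]]
2 x [0.0283, 0.0323, -0.0146]
```

```bash
python3 - <<'E'
import pickle,numpy as np
w=pickle.load(open('w1.pkl','rb'));c=-np.array(w['R']).T@np.array(w['t'])
M=np.array([[.716,-.035,.697],[-.022,-.999,-.027],[.698,.004,-.716]]);print(c,M.T@(c-np.array([.4493,.0385,.359])))
E
```

```text
[0.45044435 0.03980959 0.45862688] [ 0.07033011 -0.00094983 -0.07057059]
```

Call:
drive_tool:
  rows:
    - [[0, 0, 0], 0.12]
    - [[0, 0, 0], 0.12]
    - [[0, 0, 0], 0]

```text
t: 21.2
tool_pos: [0.4711, 0.0805, 0.3804]
tool_rot: [2.902, -0.047, 1.158]
contact_force: [0.7, -0.4, 0.8]
opening: 0.0859
grip_force: 0.0
```

```bash
python3 m.py .546 .036 .42 .615 .0335 .347
```

```text
21.2 q [ 0.04 -0.73  2.19 -0.06  0.93  1.66] p [0.4711 0.0805 0.3804] F [ 0.7 -0.4  0.8]
[[ 0.725 -0.034  0.688]
 [-0.022 -0.999 -0.027]
 [ 0.689  0.004 -0.725]]
2 x [0.0413, 0.0211, 0.012]
3 x [-0.0001, -0.0001, 0.0335]
```

The wrist camera would pass close to the header in this roll, so I'll take the low zinc hook first. The top one comes later with the tool rolled over.

```bash
python3 m.py .538 -.077 .236 .621 -.0805 .149|tail -2
```

```text
5 x [-0.0095, 0.0309, 0.031]
3 x [0.0001, 0.0001, 0.0401]
```

Call:
drive_tool:
  rows:
    - [[-0.0095, 0.0309, 0.031], 0]
    - [[-0.0095, 0.0309, 0.031], 0]
    - [[-0.0095, 0.0309, 0.031], 0]
    - [[-0.0095, 0.0309, 0.031], 0]
    - [[-0.0095, 0.0309, 0.031], 0]
    - [[0, 0, 0], 0]
    - [[0, 0, 0.04], 0]
    - [[0, 0, 0.04], 0]
    - [[0, 0, 0.04], 0]
    - [[0, 0, 0], 0]

```text
t: 22.2
tool_pos: [0.62, -0.0786, 0.1422]
tool_rot: [2.912, -0.044, 1.144]
contact_force: [0.1, 1.0, -0.7]
opening: 0.0858
grip_force: 0.0
```

```bash
python3 m.py .621 -.0805 .149; python3 - <<'E'
from h import *
import cv2
w=vision.get_image('wrist');cv2.imwrite('pics/w7.png',w['image']);g=cv2.cvtColor(w['image'],6)
for X in((.658,-.082,.11),(.658,-.093,.158),(.66,-.074,.06)):print(np.round(proj(w,np.array(X))))
for r in range(200,420,20):print(r,' '.join('%3d'%g[r,c:c+8].mean() for c in range(200,440,8)))
E
```

```text
22.2 q [-0.31 -0.03  2.09  0.5   0.4   0.9 ] p [ 0.62   -0.0786  0.1422] F [ 0.1  1.  -0.7]
[[ 0.732 -0.031  0.68 ]
 [-0.021 -1.    -0.023]
 [ 0.681  0.002 -0.733]]
1 x [0.0054, 0.0018, -0.0043]
[325. 323.]
[377. 267.]
[305. 347.]
200 112 112 111 110 111 112 105  86  88  91  98 101 134  94  65  64  43  27  27  24  25  24  24  26  26 150 179  68  86 104
220  68  68  69  68  70  68  70  68  67  68  69  68  66  66  67  65  63  28  28  28  27  26  26  31 107  88  97  73  85  91
240  68  70  67  68  69  72  71  71  68  71  71  69  70  69  69  71  89 129 128 139 147 180 116  72  72  90  96  90  81 100
260 149 160 133 132 194 223 223 160 126 128 131 133 134 133 133 132 132 131 131 124  74  74  74  74  90  80 127 157 222 222
280 133 134 132 131 135 161 226 225 225 225 226 225 225 225 225 225 225 166 107  96  78  75  83 220 224 227 226 224 224 224
300 153 175 232 195 133 206 226 225 225 226 227 226 225 225 227 123 109 103  95 117 225 156 134 134 134 216 225 225 224 224
320 227 225 225 226 226 226 226 226 228 224 226 207 179 110 105  95 169 149 130 134 134 134 134 198 225 225 226 226 225  90
340 194 225 226 226 226 225 180 138 137 126 183 159  94 103 114 104 187 201 190 154 202 202 200 201 200 200 161 104 102  48
360 205 206 206 205 114 107 105 106 105 105 102 113 176 156 202 204 143 139 123 100 113 216 212 208 225 224 177 132 131  91
380 225 207 206 138 132 136 134 136 133 159 184 101 101 101 125 132 132 132 132 132 132 133 108 101 102 112 131 130 129 129
400 214 205 204 113 133 134 131 133 132 131 133 132 132 131 131 131 131 131 131 131 130 131 114  99  98 114 130 129 128 128
```

The shank crosses columns 300–360 on rows 280–320, between the pads, as predicted. Closing and lifting.

Call:
drive_tool:
  rows:
    - [[0, 0, 0], 0]
    - [[0, 0, 0], 0]
    - [[0, 0, 0], 0]
    - [[0, 0, 0], 0]
    - [[0, 0, 0], 0]
    - [[0, 0, 0], 0]
    - [[0, 0, 0], 0]
    - [[0, 0, 0], 0]
  jaw: 1
  grip_force: 60

```text
t: 23.05
tool_pos: [0.622, -0.0805, 0.1517]
tool_rot: [2.898, -0.048, 1.165]
contact_force: [-0.1, -0.8, 6.7]
opening: 0.0059
grip_force: 58.9
```

Call:
drive_tool:
  rows:
    - [[0.007, 0, -0.0072], 0]
    - [[0.007, 0, -0.0072], 0]
    - [[0.007, 0, -0.0072], 0]
    - [[0.007, 0, -0.0072], 0]
    - [[0.004, 0.003, -0.004], 0]
    - [[0, 0, 0], 0]

```text
t: 23.65
tool_pos: [0.6219, -0.0832, 0.1972]
tool_rot: [2.899, -0.047, 1.163]
contact_force: [0.2, -0.2, -1.2]
opening: 0.0056
grip_force: 58.8
```

```bash
python3 m.py .621 -.0805 .149; python3 - <<'E'
from h import *
import cv2
w=vision.get_image('wrist')['image'];d=vision.get_image('side')['image'];s=vision.get_image('scene')['image']
cv2.imwrite('pics/w8.png',np.hstack([cv2.resize(w,(520,390)),cv2.resize(s[200:380,240:360],(260,390))]))
E
```

```text
23.65 q [-0.31 -0.12  2.07  0.41  0.48  0.99] p [ 0.6219 -0.0832  0.1972] F [ 0.2 -0.2 -1.2]
[[ 0.722 -0.034  0.691]
 [-0.022 -0.999 -0.027]
 [ 0.691  0.005 -0.723]]
1 x [-0.034, -0.0029, 0.0342]
```

View pics/w8.png

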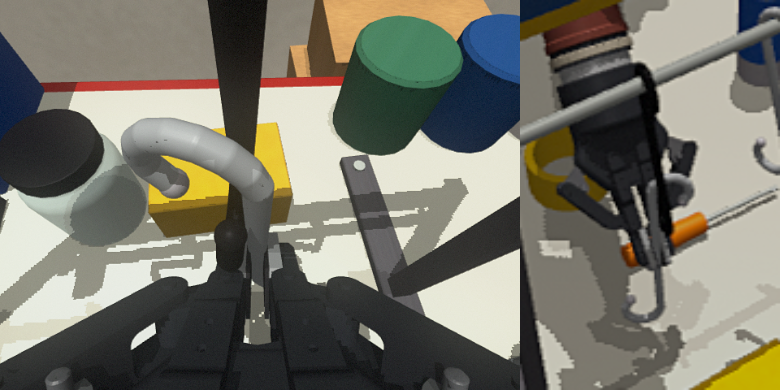

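The view shows the zinc bend lifted above the black tip at (230,235), with the zinc shank just to its right. I'll shift 8 mm to -y to centre the tip in the bend, then draw out.

Call:
drive_tool:
  rows:
    - [[0, 0.004, 0], 0]
    - [[0, 0.004, 0], 0]
    - [[-0.0072, 0.0004, -0.0069], 0]
    - [[-0.0072, 0.0004, -0.0069], 0]
    - [[-0.0145, 0.0007, -0.0138], 0]
    - [[-0.0145, 0.0007, -0.0138], 0]
    - [[-0.0145, 0.0007, -0.0138], 0]
    - [[-0.0145, 0.0007, -0.0138], 0]
    - [[-0.0145, 0.0007, -0.0138], 0]

```text
t: 24.7
tool_pos: [0.4993, -0.0906, 0.1949]
tool_rot: [2.902, -0.047, 1.159]
contact_force: [-0.4, -0.6, -1.0]
opening: 0.0057
grip_force: 58.8
```

```bash
python3 m.py .47 -.2 .34 .5 -.381 .3; python3 - <<'E'
from h import *
import cv2
s=vision.get_image('scene')['image'].max(2);a=cv2.imread('pics/scene0.png').max(2)
# black hook between rail and its lower end: dark columns per row, before vs now
for r in range(226,312,6):
    f=lambda g:(np.where(g[r,285:320]<45)[0]+285).tolist()
    q=lambda l:(l[0],l[-1],len(l)) if l else None
    print(r,q(f(a)),q(f(s)))
E
```

```text
24.7 q [-0.44 -0.47  2.35  0.49  0.61  0.86] p [ 0.4993 -0.0906  0.1949] F [-0.4 -0.6 -1. ]
[[ 0.725 -0.034  0.688]
 [-0.022 -0.999 -0.026]
 [ 0.689  0.004 -0.725]]
4 x [0.0203, 0.0277, -0.0306]
4 x [-0.0005, 0.0449, 0.0136]
226 None None
232 (293, 318, 7) (285, 318, 12)
238 (298, 303, 6) (285, 302, 7)
244 (291, 303, 8) (291, 302, 10)
250 (295, 303, 9) (295, 302, 8)
256 (296, 298, 3) (296, 298, 3)
262 (296, 299, 4) (296, 299, 4)
268 (297, 300, 4) (297, 300, 4)
274 (298, 301, 4) (298, 300, 3)
280 (299, 301, 3) (299, 301, 3)
286 (300, 302, 3) (300, 302, 3)
292 (296, 303, 7) (296, 303, 8)
298 (297, 304, 7) (297, 303, 7)
304 (301, 306, 6) (299, 304, 6)
310 None None
```

Black hangs exactly as before and the low zinc hook is free. On to the grey bin.

Call:
drive_tool:
  rows:
    - [[0.0203, 0.0277, -0.0306], 0]
    - [[0.0203, 0.0277, -0.0306], 0]
    - [[0.0203, 0.0277, -0.0306], 0]
    - [[0.0203, 0.0277, -0.0306], 0]
    - [[-0.0005, 0.0449, 0.0136], 0]
    - [[-0.0005, 0.0449, 0.0136], 0]
    - [[-0.0005, 0.0449, 0.0136], 0]
    - [[-0.0005, 0.0449, 0.0136], 0]
    - [[0, 0.015, 0], 0]
    - [[0, 0, 0], 0]

```text
t: 25.75
tool_pos: [0.5003, -0.3976, 0.2997]
tool_rot: [2.903, -0.051, 1.158]
contact_force: [-0.4, 0.2, -0.2]
opening: 0.0057
grip_force: 59.0
```

Call:
drive_tool:
  rows:
    - [[0, 0, 0], -0.145]
    - [[0, 0, 0], -0.145]
    - [[0, 0, 0], -0.145]
    - [[0, 0, 0], -0.145]
    - [[0, 0, 0], -0.145]
    - [[0, 0, 0], -0.145]
    - [[0, 0, 0], -0.145]
    - [[0, 0, 0], -0.145]
    - [[0, 0, 0], -0.145]
    - [[0, 0, 0], -0.145]

```text
t: 26.75
tool_pos: [0.501, -0.394, 0.3016]
tool_rot: [1.909, 1.65, 0.739]
contact_force: [-0.6, 0.5, -1.5]
opening: 0.0055
grip_force: 59.0
```

Call:
drive_tool:
  rows:
    - [[0, 0, 0], -0.145]
    - [[0, 0, 0], -0.145]
    - [[0, 0, 0], -0.145]
    - [[0, 0, 0], -0.145]
    - [[0, 0, 0], -0.145]
    - [[0, 0, 0], -0.145]
    - [[0, 0, 0], -0.145]
    - [[0, 0, 0], -0.145]
    - [[0, 0, 0], -0.145]
    - [[0, 0, 0], -0.145]

```text
t: 27.75
tool_pos: [0.5011, -0.394, 0.3016]
tool_rot: [0.316, 2.361, 0.091]
contact_force: [0.9, 1.2, -1.5]
opening: 0.0055
grip_force: 59.0
```

Call:
drive_tool:
  rows:
    - [[0, 0, 0], -0.12]
    - [[0, 0, 0], -0.12]

```text
t: 27.95
tool_pos: [0.501, -0.3941, 0.3016]
tool_rot: [0.032, 2.38, -0.023]
contact_force: [-0.3, 0.7, -1.0]
opening: 0.006
grip_force: 59.0
```

```bash
python3 m.py .491 -.397 .16 .491 -.397 .105
```

```text
27.95 q [-0.97 -0.13  1.9   0.72  1.   -2.79] p [ 0.501  -0.3941  0.3016] F [-0.3  0.7 -1. ]
[[-0.724  0.03   0.689]
 [ 0.017  1.    -0.026]
 [-0.69  -0.007 -0.724]]
3 x [0.035, -0.0007, 0.0319]
2 x [0.019, 0.0002, 0.0199]
```

Call:
drive_tool:
  rows:
    - [[0, 0, 0], 0.13]
    - [[0, 0, 0], 0.13]

```text
t: 28.15
tool_pos: [0.501, -0.394, 0.3016]
tool_rot: [0.353, 2.357, 0.106]
contact_force: [0.2, -0.6, -2.2]
opening: 0.0056
grip_force: 59.0
```

```bash
python3 m.py .493 -.382 .16 .493 -.382 .105
```

```text
28.15 q [-0.97 -0.13  1.9   0.72  1.   -2.52] p [ 0.501  -0.394   0.3016] F [ 0.2 -0.6 -2.2]
[[-0.69   0.222  0.689]
 [ 0.283  0.959 -0.026]
 [-0.667  0.177 -0.724]]
3 x [0.0345, -0.0051, 0.0322]
2 x [0.0183, -0.0049, 0.0199]
```

Call:
drive_tool:
  rows:
    - [[0.0345, -0.005, 0.0322], 0]
    - [[0.0345, -0.005, 0.0322], 0]
    - [[0.0345, -0.005, 0.0322], 0]
    - [[0, 0, 0], 0]

```text
t: 28.55
tool_pos: [0.4898, -0.378, 0.1509]
tool_rot: [0.353, 2.368, 0.117]
contact_force: [-1.1, 0.9, -3.4]
opening: 0.0054
grip_force: 59.1
```

```bash
python3 m.py .493 -.382 .105
```

```text
28.55 q [-0.97  0.02  2.03  0.87  0.81 -2.77] p [ 0.4898 -0.378   0.1509] F [-1.1  0.9 -3.4]
[[-0.698  0.219  0.682]
 [ 0.285  0.958 -0.016]
 [-0.657  0.184 -0.731]]
1 x [0.0268, -0.0115, 0.0358]
```

Call:
drive_tool:
  rows:
    - [[0.015, -0.005, 0.0195], 0]
    - [[0.015, -0.005, 0.0195], 0]
    - [[0, 0, 0], 0]
    - [[0, 0, 0], 0]

```text
t: 28.95
tool_pos: [0.4976, -0.3867, 0.1117]
tool_rot: [0.348, 2.356, 0.102]
contact_force: [-0.3, -0.3, -0.6]
opening: 0.0058
grip_force: 59.0
```

```bash
python3 m.py .493 -.382 .105|head -1
```

```text
28.95 q [-0.96  0.11  2.01  0.95  0.75 -2.87] p [ 0.4976 -0.3867  0.1117] F [-0.3 -0.3 -0.6]
```

Call:
drive_tool:
  rows:
    - [[0, 0, 0], 0]
    - [[0, 0, 0], 0]
    - [[0, 0, 0], 0]
    - [[0, 0, 0], 0]
    - [[0, 0, -0.02], 0]
    - [[0, 0, -0.04], 0]
    - [[-0.01, 0, -0.045], 0]
  jaw: 0.55

```text
t: 29.65
tool_pos: [0.4298, -0.3847, 0.19]
tool_rot: [0.351, 2.361, 0.109]
contact_force: [-0.5, -1.9, 0.4]
opening: 0.0384
grip_force: 0.0
```

```bash
python3 m.py .47 -.36 .38 .5 .03 .41; python3 - <<'E'
from h import *
import cv2
a=cv2.imread('pics/scene0.png');s=vision.get_image('scene')['image'];cv2.imwrite('pics/s9.png',s)
d=np.abs(a.astype(int)-s).sum(2)>60
c,sn=np.cos(np.radians(13)),np.sin(np.radians(13))
# changed pixels on the counter/bin plane in bin frame (floor z~.008)
ys,xs=np.where(d[290:450,60:220]);P=np.array([atz('scene',x+60,y+290,.01)[:2] for y,x in zip(ys,xs)])-[.528,-.381]
u=P@[c,sn];v=P@[-sn,c];k=(abs(u)<.2)&(abs(v)<.15)
H=np.histogram2d(u[k],v[k],bins=[np.arange(-.2,.21,.02),np.arange(-.15,.16,.02)])[0].astype(int);print(H)
E
```

```text
29.65 q [-1.08 -0.13  2.09  0.83  0.93 -2.78] p [ 0.4298 -0.3847  0.19  ] F [-0.5 -1.9  0.4]
[[-0.693  0.22   0.686]
 [ 0.282  0.959 -0.022]
 [-0.663  0.178 -0.727]]
4 x [-0.0367, 0.0166, -0.0278]
9 x [0.0077, 0.0429, -0.0011]
[[ 0  0 42 43 33 34 35 54 34 43 49 48 40  6  0]
 [ 0  0  3  0  9 30 37 39 40 35 19 20 55 50 12]
 [ 0  0  0  0  1  0  0  0  0  0  0 18 40 18  7]
 [ 0  0  0  0  0  0  0  0  0  0  0 14 11  0  0]
 [ 0  0  0  2 26 24 29 25 18 14 19  1  0  0  0]
 [ 0  0  0  8 77 76 73 74 24  0 15  1  0  0  0]
 [ 0  0  0  6 82 78 78 70 63 14  4  3  1  0  0]
 [ 0  0  0  0 24 75 48 77 64 29 12  0  0  0  0]
 [ 0  0  0  0  3 38 12 80 46  1  0  0  0  0  0]
 [ 0  0  0  0  0  0  8 58 10  0  0  0  0  0  0]
 [ 0  0  0  0  0  0  0 32  0  0  0  0  0  0  0]
 [ 0  0  0  0  0  0 26  7  0  0  0  0  0  0  0]
 [ 0  0  0  0  0  2 33  0  0  0  0  0  0  0  0]
 [ 0  0  0  0  0  9  3  3  0  0  0  0  0  0  0]
 [ 0  0  0  0  0  0  0  0  0  0  0  0  0  0  0]
 [ 0  0  0  0  0  0  0  0  0  0  0  0  0  0  0]
 [ 0  0  0  0  0  0  0  0  0  0  0  0  0  0  0]
 [ 0  0  0  0  0  0  0  0  0  0  0  0  0  0  0]
 [ 0  0  0  0  0  0  0  0  0  0  0  0  0  0  0]
 [ 0  0  0  0  0  0  0  0  0  0  0  0  0  0  0]]
```

The hook lies inside the grey bin. Now the top zinc hook, with the camera side rolled underneath.

Call:
drive_tool:
  rows:
    - [[-0.0367, 0.0166, -0.0278], 0]
    - [[-0.0367, 0.0166, -0.0278], 0]
    - [[-0.0367, 0.0166, -0.0278], 0]
    - [[-0.0367, 0.0166, -0.0278], 0]
    - [[0.0077, 0.0429, -0.0011], 0]
    - [[0.0077, 0.0429, -0.0011], 0]
    - [[0.0077, 0.0429, -0.0011], 0]
    - [[0.0077, 0.0429, -0.0011], 0]
    - [[0.0077, 0.0429, -0.0011], 0]
    - [[0.0077, 0.0429, -0.0011], 0]
  jaw: 0

```text
t: 30.7
tool_pos: [0.4905, -0.0991, 0.4011]
tool_rot: [0.35, 2.357, 0.103]
contact_force: [1.2, -0.0, 0.4]
opening: 0.0854
grip_force: 0.0
```

Call:
drive_tool:
  rows:
    - [[0.0077, 0.0429, -0.0011], 0]
    - [[0.0077, 0.0429, -0.0011], 0]
    - [[0.0077, 0.0429, -0.0011], 0]
    - [[0, 0, 0], -0.13]
    - [[0, 0, 0], -0.13]
    - [[0, 0, 0], 0]

```text
t: 31.3
tool_pos: [0.5009, 0.0303, 0.4102]
tool_rot: [0.039, 2.381, -0.019]
contact_force: [-0.2, 0.8, -0.3]
opening: 0.0854
grip_force: 0.0
```

```bash
python3 m.py .546 .036 .42 .615 .0335 .347; python3 - <<'E'
from h import *
import cv2
a=cv2.imread('pics/scene0.png');s=vision.get_image('scene')['image'];cv2.imwrite('pics/s10.png',s)
g=cv2.cvtColor(s,6).astype(int);b=cv2.cvtColor(a,6).astype(int)
for r in range(220,282,8):
    print(r,' '.join('%3d'%x for x in g[r,345:375]));print('  0',' '.join('%3d'%x for x in b[r,345:375]))
E
```

```text
31.3 q [-0.11 -0.67  2.1   0.06  0.95 -1.66] p [0.5009 0.0303 0.4102] F [-0.2  0.8 -0.3]
[[-0.724  0.034  0.689]
 [ 0.023  0.999 -0.025]
 [-0.689 -0.002 -0.725]]
1 x [-0.0393, 0.0072, 0.0238]
3 x [0.0001, 0.0, 0.0335]
220  65  62  57  38  27  24  44  68  76  78  72  49  25  30  29  30  29  22  55  87  71  61  57  63 144 197 190 187 187 187
  0  63  62  58  37  28  25  44  68  76  78  73  50  26  29  28  30  29  24  49  74  65  62  56  89 164 197 190 188 188 187
228  51  31  24  24  25  30  27  31  54  70  72  78  74  42  53  66  57  80 157 197 190 188 188 188 187 188 188 187 188 188
  0  52  33  23  24  25  25  24  33  55  71  73  78  77  42  53  66  59  80 157 198 190 188 188 188 188 187 188 188 188 188
236  66  66  68  67  68  70  69  69  68  67  64  70  73  76  70  63  70 122 168 173 190 189 188 188 188 188 187 188 188 188
  0  66  66  68  68  68  70  70  68  67  65  65  71  76  77  72  63  70 123 169 174 191 189 189 189 189 188 188 188 188 188
244 117 118 117 118 118 117 117 118 118 119 114  80  65  70  65 141 199 191 187 188 188 188 188 187 188 188 188 188 188 188
  0 118 118 11
[... 401 characters left out ...]
 189 189 194 186 115  60  72  88 155 196 190 188 188 189 188 188 188 188 188 188
  0 189 189 189 188 189 188 189 189 189 188 189 191 198 181  49  70  71 125 185 192 190 189 189 188 189 189 188 188 189 189
268 190 188 151  51  58  54 113 183 196 191 189 189 189 191 188 146  51  70  68 123 185 192 189 189 189 188 189 188 188 189
  0 192 184 125  53  56  70 150 201 193 190 189 189 191 195 183  78  64  72 105 169 196 190 188 189 188 189 189 188 189 189
276 168 168 168 169 183 187 109  69 110 138 159 166 164 168 168 161  86  59  70  67 137 200 192 189 189 189 189 189 189 189
  0 189 190 190 193 198 178  81  92  97  49  65  49  95 130 150 158  55  66  73  81 147 197 191 190 189 189 189 189 189 189
```

The top zinc hook has moved less than a pixel. Approaching.

Call:
drive_tool:
  rows:
    - [[-0.0393, 0.0072, 0.0238], 0]
    - [[0, 0, 0], 0]
    - [[0, 0, 0.0335], 0]
    - [[0, 0, 0.0335], 0]
    - [[0, 0, 0.02], 0]
    - [[0, 0, 0.0135], 0]
    - [[0, 0, 0], 0]

```text
t: 32.05
tool_pos: [0.6152, 0.0316, 0.3444]
tool_rot: [0.045, 2.385, -0.02]
contact_force: [-1.1, 0.3, -1.4]
opening: 0.0856
grip_force: 0.0
```

```bash
python3 m.py .615 .0335 .347; python3 - <<'E'
from h import *
import cv2
w=vision.get_image('wrist');g=cv2.cvtColor(w['image'],6)
for X in((.652,.032,.308),(.6575,.0345,.275),(.649,.0306,.325)):print(np.round(proj(w,np.array(X))))
for r in range(200,420,20):print(r,' '.join('%3d'%g[r,c:c+8].mean() for c in range(200,440,8)))
E
```

```text
32.05 q [-0.08 -0.31  1.97  0.04  0.73 -1.63] p [0.6152 0.0316 0.3444] F [-1.1  0.3 -1.4]
[[-0.727  0.038  0.685]
 [ 0.027  0.999 -0.027]
 [-0.686 -0.001 -0.728]]
1 x [-0.0016, 0.0019, -0.0021]
[319. 337.]
[326. 260.]
[315. 387.]
200  80  82  79 119 176 157 147 145 142 143 143 141 140 144 141 139  90  85 120 138 137 139 137 138 140 140 137 138 138  68
220  90  78  77 131 141 141 143 142 139 141 141 141 140 138 139 130  78  90 130 141 142 141 143 142 141 140 138 139 139 114
240 171 114  87 142 141 141 140 139 139 141 138 140 140 140 139 108  80  93 142 142 143 143 143 145 142 143 142 141 139 140
260 140 141 140 138 141 140 143 139 139 141 141 140 141 142 144  84  83 106 143 144 145 145 144 143 143 143 143 140 142 139
280 140 139 138 139 140 138 140 140 138 140 140 142 142 143 131  79  87 120 144 145 145 143 146 146 145 145 143 142 142 141
300 139 137 138 140 140 141 142 139 141 141 141 145 142 141 104  79  90 132 144 143 143 146 147 146 146 145 145 143 144 142
320 141 141 141 139 141 141 142 141 140 143 141 143 143 143  82  81  94 142 144 143 145 144 144 143 145 145 146 145 145  63
340 121 139 140 140 140 140 140 141 138 139 140 142 143 125  78  84 104 143 144 143 145 146 144 146 147 147 145 144 144  35
360 137 141 139 140 139 138 142 140 142 141 139 142 142 102  79  87 116 144 142 142 143 145 148 143 145 143 147 146 144  94
380 137 138 140 139 140 141 140 142 143 142 142 142 145  78  78  90 127 144 143 142 142 142 145 144 144 144 147 147 146 144
400 138 139 141 141 141 141 142 142 141 140 140 140 119  75  79  88 138 142 142 142 144 144 144 144 144 141 144 143 144 142
```

The shank sits at (320,340), against a prediction of (319,337). Closing, lifting 46 mm and drawing toward the robot.

Call:
drive_tool:
  rows:
    - [[0, 0, 0], 0]
    - [[0, 0, 0], 0]
    - [[0, 0, 0], 0]
    - [[0, 0, 0], 0]
    - [[0, 0, 0], 0]
    - [[0, 0, 0], 0]
    - [[0, 0, 0], 0]
    - [[0, 0, 0], 0]
  jaw: 1
  grip_force: 60

```text
t: 32.9
tool_pos: [0.6156, 0.0324, 0.3476]
tool_rot: [0.041, 2.38, -0.02]
contact_force: [-0.3, -0.2, 2.3]
opening: 0.0062
grip_force: 58.3
```

Call:
drive_tool:
  rows:
    - [[-0.0069, 0, -0.0073], 0]
    - [[-0.0069, 0, -0.0073], 0]
    - [[-0.0069, 0, -0.0073], 0]
    - [[-0.0069, 0, -0.0073], 0]
    - [[-0.0041, 0, -0.0044], 0]
    - [[0, 0, 0], 0]

```text
t: 33.5
tool_pos: [0.6088, 0.032, 0.3747]
tool_rot: [0.04, 2.422, -0.022]
contact_force: [-14.4, -5.3, -23.0]
opening: 0.0059
grip_force: 74.0
```

```bash
python3 m.py .585 .033 .393|head -1
```

```text
33.5 q [-0.08 -0.33  1.93  0.03  0.83 -1.63] p [0.6088 0.032  0.3747] F [-14.4  -5.3 -23. ]
```

The lift is blocked at +27 mm because the fingers have come up against the rail. The hook tip has just cleared the rail top, so I'll withdraw along the tool axis (back and up), parallel to the fingers' faces.

Call:
drive_tool:
  rows:
    - [[0, 0, -0.004], 0]
    - [[0, 0, -0.004], 0]
    - [[0, 0, 0], 0]

```text
t: 33.8
tool_pos: [0.6033, 0.0319, 0.381]
tool_rot: [0.04, 2.422, -0.023]
contact_force: [-16.3, -5.4, -22.5]
opening: 0.0063
grip_force: 75.3
```

```bash
python3 m.py .585 .033 .393; python3 - <<'E'
from h import *
import cv2
s=vision.get_image('scene')['image'];cv2.imwrite('pics/s11.png',s);g=cv2.cvtColor(s,6).astype(int)
for r in range(180,246,4): print(r,' '.join('%3d'%x for x in g[r,336:384:1][::2]))
E
```

```text
33.8 q [-0.08 -0.35  1.93  0.03  0.84 -1.63] p [0.6033 0.0319 0.381 ] F [-16.3  -5.4 -22.5]
[[-0.752  0.035  0.659]
 [ 0.023  0.999 -0.028]
 [-0.659 -0.006 -0.752]]
1 x [0.0059, 0.0003, -0.0211]
180  67  39  27  27  31  12  15  17  31  34  29 135  53  14  24  35  33  15 178 188 188 187 187 187
184  19  18  37  34  36  20  13   0 135 171 190 191  49  15  34  33  29 135 192 187 188 187 188 187
188  12  13  13  10  17  45  44  72  62  51  47  66 124 144 129  26  39 200 188 187 187 187 187 188
192  15  17  23  35  34  33  50  75  65  33  33  33  32  69 115 126 199 189 188 187 188 187 187 188
196  34  30  19  29  33  33  36  79  68  14  26  36  34  66  70  86 162 189 187 188 188 188 188 190
200  35  31  35  14  35  34  33  80  71  46 130  55  35  75  68  56 198 189 190 193 170 150 153 143
204 194 205   0  13  21  19 116 119  52   1  80 108  30  68  91 174 147 155 149 132 117  97  66  41
208 187 191 148  13  19  32  36 141  43   0  20  76  78  80 103 125 106  79  53  77 203 195 190 188
212 188 191 148  11  10  18 129 156 160 147 130 115  69  70  46 163 197 191 189 188 188 188 188 188
216 193 157 150 161 156 136 120 102  79  62  56   8  61  62 139 190 188 188 188 188 188 188 188 188
220 144 127 110  89  68  62  26  19  51  81  23   9  28  45 176 189 188 188 188 188 188 188 188 188
224  44 135  85  24  29  28  30  62  74  41  29  28  26  35 200 189 188 188 188 188 189 188 188 188
228 188 194  77  63  65  30  21  69  75  41  23  47  66  81 197 189 188 188 188 188 188 188 188 188
232 188 198  72  61  66  67  70  64  71  69  70  67  62 118 168 191 188 188 188 188 188 188 188 188
236 190 184 119  78  63  67  69  64  73  73  68  65  64 123 174 189 188 188 189 188 188 189 189 188
240 179 115 119 118 119 121 125  83  71  91 124 119 152 191 188 189 188 188 189 188 188 188 188 188
244 179 116 120 119 119 119 119  95  70  83 121 113 198 189 189 189 188 188 188 189 189 188 188 189
```

Call:
drive_tool:
  rows:
    - [[0.002, 0, -0.005], 0]
    - [[0.002, 0, -0.005], 0]
    - [[0.002, 0, -0.005], 0]
    - [[0, 0, 0], 0]

```text
t: 34.25
tool_pos: [0.5912, 0.033, 0.3971]
tool_rot: [0.04, 2.403, -0.022]
contact_force: [-16.6, -3.4, -9.9]
opening: 0.0062
grip_force: 70.0
```

```bash
python3 m.py .585 .033 .393; python3 - <<'E'
from h import *
import cv2
s=vision.get_image('scene')['image'];cv2.imwrite('pics/s12.png',s);g=cv2.cvtColor(s,6).astype(int)
for r in range(172,222,4): print(r,' '.join('%3d'%x for x in g[r,336:384:1][::2]))
for X in((.652,.03,.36),(.66,.03,.36),(.652,.03,.40)):print(np.round(proj('scene',np.array(X))))
E
```

```text
34.25 q [-0.08 -0.4   1.94  0.03  0.86 -1.63] p [0.5912 0.033  0.3971] F [-16.6  -3.4  -9.9]
[[-0.739  0.035  0.672]
 [ 0.023  0.999 -0.027]
 [-0.673 -0.005 -0.74 ]]
1 x [0.0074, -0.0002, -0.0012]
172  23  29  52  64  63  63  62  60  62  59  50  64  17  33  32  20 180 187 186 186 186 186 187 186
176  61  60  61  60  61  62  58  63  35  42  67 124 157  74  29 105 193 186 186 186 187 186 186 187
180  67  43  32  30  31  72  74  30  34  34  34  36  77 110 118 152 188 187 187 187 187 187 186 187
184  21  16  36  33  32  57  80  49  25  28  34  46  71  74  68 145 188 187 187 187 187 187 187 186
188  35  32  18  37  35  52  80  64  81 129   4  84  70  63  52 161 187 187 187 187 186 187 186 187
192 147   5  15  19  30 141 117  71   4 104 103  50  69  63  52 180 187 187 187 187 187 187 187 187
196 189 185   9  32  32  61 128  11   6  53 135  55  44  67  38 200 187 186 187 186 187 187 188 189
200 187 197   0  13  34  26 115 124   5   3  99 109  21  29  37 199 186 188 189 192 169 149 152 142
204 187 189 189  10  31  29  65 138  72   8  11 101  40  21 104 170 146 154 147 131 117  95  64  40
208 187 190 146  13  11  26  29  95 131   0   9 117  67 107 140 123 105  79  52  77 202 193 189 188
212 187 191 146  22  21  24 132 156 160 147 128 112  94  68  41 162 196 190 188 187 187 187 187 187
216 191 157 148 161 155 136 120 101  79  65  57  27  28  17 157 188 187 187 187 187 187 187 187 187
220 143 126 110  89  66  61  62  75  43  28  29  31  30  14 176 188 187 187 187 187 188 187 187 187
[357. 207.]
[360. 210.]
[358. 187.]
```

The tip end is at row 198, above the rail at about row 206, so it has cleared. Moving straight back.

Call:
drive_tool:
  rows:
    - [[0.0074, -0.0003, -0.0067], 0]
    - [[0.0074, -0.0003, -0.0067], 0]
    - [[0.0074, -0.0003, -0.0067], 0]
    - [[0.0111, -0.0005, -0.0101], 0]
    - [[0.0111, -0.0005, -0.0101], 0]
    - [[0.0111, -0.0005, -0.0101], 0]

```text
t: 34.9
tool_pos: [0.5191, 0.0337, 0.4057]
tool_rot: [0.04, 2.378, -0.02]
contact_force: [0.1, -0.0, -0.6]
opening: 0.0059
grip_force: 60.9
```

```bash
python3 m.py .47 -.1 .42 .49 -.381 .35; python3 - <<'E'
from h import *
import cv2
w=vision.get_image('wrist');g=cv2.cvtColor(w['image'],6)
for r in range(0,480,24):print(r,' '.join('%3d'%g[r,c:c+8].mean() for c in range(220,420,8)))
E
```

```text
34.9 q [-0.09 -0.61  2.08  0.05  0.91 -1.64] p [0.5191 0.0337 0.4057] F [ 0.1 -0.  -0.6]
[[-0.722  0.035  0.691]
 [ 0.023  0.999 -0.026]
 [-0.691 -0.003 -0.723]]
3 x [0.0075, -0.0451, -0.0136]
6 x [0.0046, -0.0467, 0.012]
0 235 235 190 148 147 147 186 235 236 236 236 236 236 236 236 236 236 236 236 235 236 237 237 212 211
24 214 212 212 213 213 213 212 213 213 214 213 216 217 233 237 236 236 237 236 236 236 236 236 223 126
48 235 236 236 236 236 236 236 236 236 236 236 236 236 236 237 156 147 149 237 237 187 145 145 169 236
72 141 142 146 146 147 148 145 144 142 221 242 239 238 235 189 128 106 134 144 145 199 237 236 237 236
96  90  92  90  91  90  90  86  87  95  92  98 126 104 101 106 109 112 113 114 142 234 236 236 236 236
120 123 128 128 128 133 139 166 205 129 102  94  96  96 115 129 137 142 163 182 168 223 235 235 237 151
144 204 202 204 203 201 203 203 202 202 202 157 130  85  53  43  52  54  54  48  91 226 222 141 142 140
168 235 235 234 234 235 235 235 234 234 234 234 115  86  61  53  51  53  51  51  84 235 174 140 141  62
192  86  97 178 153 144 156 154 153 153 151 149  93 
[... 495 characters left out ...]
  56  39  58  68  47  80  80  48  70  62  36  37 147 151 151 152 154 155 153
336 148 149 148 148 122  35  31  33  31  82  83  77  78  47  60  29  31  32  33 100 151 154 153 154 151
360  32  31  29  29  30  27  27  25  25  28  36  75  81  43  24  23  24  27  25  29  28  28  30  36  33
384  35  30  23  24  24  21  23  23  24  28  56  73  80  68  25  24  24  20  21  23  22  22  30  50  52
408  33  21  19  18  20  19  21  16  21  26  96  74  78  96  51  19  20  20  18  18  19  19  17  23  49
432  18  17  19  22  17  17  18  21  14  17  20  17  21  18  21  19  16  19  18  19  19  19  19  14  18
456  18  13  11  14  15  19  16  15  18  17  15  18  14  19  20  14  17  14  16  16  16  17  15  15  17
```

The hook is free with no load on the tool. Carrying it to the grey bin.

Call:
drive_tool:
  rows:
    - [[0.0075, -0.0451, -0.0136], 0]
    - [[0.0075, -0.0451, -0.0136], 0]
    - [[0.0075, -0.0451, -0.0136], 0]
    - [[0.0046, -0.0467, 0.012], 0]
    - [[0.0046, -0.0467, 0.012], 0]
    - [[0.0046, -0.0467, 0.012], 0]
    - [[0.0046, -0.0467, 0.012], 0]
    - [[0.0046, -0.0467, 0.012], 0]
    - [[0.0046, -0.0467, 0.012], 0]
    - [[0.02, 0, -0.02], 0]

```text
t: 35.95
tool_pos: [0.4624, -0.3853, 0.3406]
tool_rot: [0.049, 2.389, -0.011]
contact_force: [-1.3, 1.2, -2.7]
opening: 0.0061
grip_force: 60.8
```

Call:
drive_tool:
  rows:
    - [[0, 0, 0], 0.144]
    - [[0, 0, 0], 0.144]
    - [[0, 0, 0], 0.144]
    - [[0, 0, 0], 0.144]
    - [[0, 0, 0], 0.144]
    - [[0, 0, 0], 0.144]
    - [[0, 0, 0], 0.144]
    - [[0, 0, 0], 0.144]
    - [[0, 0, 0], 0.144]
    - [[0, 0, 0], 0.144]

```text
t: 36.95
tool_pos: [0.4624, -0.3806, 0.3502]
tool_rot: [1.674, 1.835, 0.639]
contact_force: [0.5, 0.4, -0.3]
opening: 0.0062
grip_force: 60.7
```

Call:
drive_tool:
  rows:
    - [[0, 0, 0], 0.144]
    - [[0, 0, 0], 0.144]
    - [[0, 0, 0], 0.144]
    - [[0, 0, 0], 0.144]
    - [[0, 0, 0], 0.144]
    - [[0, 0, 0], 0.144]
    - [[0, 0, 0], 0.144]
    - [[0, 0, 0], 0.144]
    - [[0, 0, 0], 0.144]
    - [[0, 0, 0], 0.144]

```text
t: 37.95
tool_pos: [0.4624, -0.3806, 0.3502]
tool_rot: [2.799, 0.312, 1.114]
contact_force: [0.7, 0.1, -0.5]
opening: 0.006
grip_force: 60.8
```

```bash
python3 m.py .457 -.387 .16 .457 -.387 .11; python3 - <<'E'
from h import *
import cv2
a=cv2.imread('pics/scene0.png');s=vision.get_image('scene')['image'];g=cv2.cvtColor(s,6).astype(int)
b=cv2.cvtColor(a,6).astype(int)
for z,n in ((.01,'floor'),):
    d=(np.abs(a.astype(int)-s).sum(2)>60)
    ys,xs=np.where(d[290:450,60:220]);P=np.array([atz('scene',x+60,y+290,z)[:2] for y,x in zip(ys,xs)])-[.528,-.381]
    c,sn=np.cos(np.radians(13)),np.sin(np.radians(13));u=P@[c,sn];v=P@[-sn,c]
    print(np.histogram2d(u,v,bins=[np.arange(-.2,.21,.02),np.arange(-.15,.16,.02)])[0].astype(int))
E
```

```text
37.95 q [-1.02 -0.27  1.93  0.69  1.1   0.13] p [ 0.4624 -0.3806  0.3502] F [ 0.7  0.1 -0.5]
[[ 0.709  0.149  0.689]
 [ 0.232 -0.972 -0.029]
 [ 0.666  0.18  -0.724]]
4 x [-0.033, -0.0072, 0.0335]
2 x [-0.0167, -0.0045, 0.0181]
[[ 0  0 42 43 48 58 40 29 34 50 49 49 42  6  0]
 [ 0  0 17 63 35 36 37 39 40 43 43 48 55 50 12]
 [ 0  0 38 73  1  0  0  0  0  0  0 27 58 58 50]
 [ 0  0 21 73  0  0  0  0  0  0  0 20 60 48 38]
 [ 0  0 15 45 27 24 23 19 26 23 18 21 15  0  0]
 [ 0  0 14 42 77 76 73 74 69 68 38 11  0  0  0]
 [ 0  0 21 39 83 78 78 62 45 21 20  6  2  0  0]
 [ 0  0 20 51 85 81 48 25 15 12 22 18 17  0  0]
 [ 0 16 46 28 85 83 60 15 26  1 27  3  0  0  0]
 [ 0 62 96 25 91 86 86 68 10  0  0  0  0  0  0]
 [ 0 11 79 22 93 93 70 38  2  0  0  0  0  0  0]
 [ 0  0  5 26 92 33 26  7  4  0  0  0  0  0  0]
 [ 0  0  0  1 48  2 34  2  2  0  0  0  0  0  0]
 [ 0  0  0  0 22 11  3  4  0  0  0  0  0  0  0]
 [ 0  0  0  0  0  0  0  0  0  0  0  0  0  0  0]
 [ 0  0  0  1  5  0  0  0  0  0  0  0  0  0  0]
 [ 0  0  0 17 74  0  0  0  0  0  0  0  0  0  0]
 [ 0  0  0  0 36  0  0  0  0  0  0  0  0  0  0]
 [ 0  0  0  0  0  0  0  0  0  0  0  0  0  0  0]
 [ 0  0  0  0  0  0  0  0  0  0  0  0  0  0  0]]
```

Call:
drive_tool:
  rows:
    - [[-0.033, -0.0072, 0.0335], 0]
    - [[-0.033, -0.0072, 0.0335], 0]
    - [[-0.033, -0.0072, 0.0335], 0]
    - [[-0.033, -0.0072, 0.0335], 0]
    - [[0, 0, 0], 0]
    - [[-0.0125, -0.003, 0.0136], 0]
    - [[0, 0, 0], 0]

```text
t: 38.7
tool_pos: [0.4569, -0.3876, 0.1406]
tool_rot: [2.799, 0.321, 1.113]
contact_force: [-0.7, 0.4, -1.2]
opening: 0.0061
grip_force: 60.7
```

```bash
python3 m.py .457 -.387 .11
```

```text
38.7 q [-1.03 -0.    2.07  0.9   0.83 -0.24] p [ 0.4569 -0.3876  0.1406] F [-0.7  0.4 -1.2]
[[ 0.709  0.154  0.689]
 [ 0.237 -0.971 -0.026]
 [ 0.665  0.182 -0.725]]
1 x [-0.0201, -0.0061, 0.0222]
```

Call:
drive_tool:
  rows:
    - [[-0.0068, -0.002, 0.0074], 0]
    - [[-0.0068, -0.002, 0.0074], 0]
    - [[-0.0068, -0.002, 0.0074], 0]
    - [[0, 0, 0], 0]

```text
t: 39.1
tool_pos: [0.4561, -0.386, 0.1075]
tool_rot: [2.802, 0.319, 1.112]
contact_force: [-0.1, 0.1, -1.9]
opening: 0.0061
grip_force: 60.7
```

```bash
python3 m.py .457 -.387 .11 | head -1
```

```text
39.1 q [-1.03  0.05  2.08  0.95  0.79 -0.31] p [ 0.4561 -0.386   0.1075] F [-0.1  0.1 -1.9]
```

Call:
drive_tool:
  rows:
    - [[0, 0, 0], 0]
    - [[0, 0, 0], 0]
    - [[0, 0, 0], 0]
    - [[0, 0, 0], 0]
    - [[0, 0, -0.02], 0]
    - [[0, 0, -0.04], 0]
    - [[0.01, 0, -0.045], 0]
    - [[0.03, 0, -0.035], 0]
    - [[0.03, 0, -0.035], 0]
    - [[0.03, 0, -0.03], 0]
  jaw: 0.55

```text
t: 40.1
tool_pos: [0.3857, -0.3577, 0.327]
tool_rot: [2.797, 0.319, 1.113]
contact_force: [0.4, -0.7, 0.1]
opening: 0.0386
grip_force: 0.0
```

```bash
python3 m.py .3 -.5 .42 ; python3 - <<'E'
from h import *
import cv2
a=cv2.imread('pics/scene0.png');s=vision.get_image('scene')['image'];cv2.imwrite('pics/s13.png',s)
d=(np.abs(a.astype(int)-s).sum(2)>60)
ys,xs=np.where(d[290:450,60:220]);P=np.array([atz('scene',x+60,y+290,.01)[:2] for y,x in zip(ys,xs)])-[.528,-.381]
c,sn=np.cos(np.radians(13)),np.sin(np.radians(13));u=P@[c,sn];v=P@[-sn,c]
print(np.histogram2d(u,v,bins=[np.arange(-.2,.21,.02),np.arange(-.15,.16,.02)])[0].astype(int))
E
```

```text
40.1 q [-1.14 -0.43  2.09  0.72  1.19  0.02] p [ 0.3857 -0.3577  0.327 ] F [ 0.4 -0.7  0.1]
[[ 0.708  0.152  0.689]
 [ 0.236 -0.971 -0.029]
 [ 0.665  0.183 -0.724]]
4 x [-0.0081, 0.0356, -0.0306]
[[ 0  0 42 43 28 31 32 29 29 50 54 50 42  6  0]
 [ 0  0  3  0  0 11 37 39 40 35  4 20 55 50  6]
 [ 0  0  0  0  1  0  0  0  0  0  0 17 58 45  3]
 [ 0  0  0  0  0  0  0  0  0  0  0  5  6 11 13]
 [ 0  0  0  1 15 25 23 19 22 18  7  5 15  8  4]
 [ 0  0  0  8 67 75 67 59 61 65 11  7 11  6  0]
 [ 0  0  0  7 78 73 59 63 66 58  2 10  0  0  0]
 [ 0  0  0  0 19 59 17 39 53 14  0  0  0  0  0]
 [ 0  0  0  0  0 15  0 26 36  0  0  0  0  0  0]
 [ 0  0  0  0  0  0  0 37 10  0  0  0  0  0  0]
 [ 0  0  0  0  0  0  0 33  0  0  0  0  0  0  0]
 [ 0  0  0  0  0  0 25 23  0  0  0  0  0  0  0]
 [ 0  0  0  0  0  2 58  7 11  0  0  0  0  0  0]
 [ 0  0  0  0  0 10 15 12 14  0  0  0  0  0  0]
 [ 0  0  0  0  0  0  0  0  0  0  0  0  0  0  0]
 [ 0  0  0  0  0  0  0  0  0  0  0  0  0  0  0]
 [ 0  0  0  0  0  0  0  0  0  0  0  0  0  0  0]
 [ 0  0  0  0  0  0  0  0  0  0  0  0  0  0  0]
 [ 0  0  0  0  0  0  0  0  0  0  0  0  0  0  0]
 [ 0  0  0  0  0  0  0  0  0  0  0  0  0  0  0]]
```

Call:
drive_tool:
  rows:
    - [[-0.0081, 0.0356, -0.0306], 0]
    - [[-0.0081, 0.0356, -0.0306], 0]
    - [[-0.0081, 0.0356, -0.0306], 0]
    - [[-0.0081, 0.0356, -0.0306], 0]
    - [[0, 0.03, -0.03], 0]
    - [[0, 0.03, -0.03], 0]
    - [[0, 0, 0], 0]
    - [[0, 0, 0], 0]
    - [[0, 0, 0], 0]
    - [[0, 0, 0], 0]

```text
t: 41.15
tool_pos: [0.2694, -0.5562, 0.47]
tool_rot: [2.801, 0.321, 1.114]
contact_force: [-0.1, 0.8, 0.0]
opening: 0.0384
grip_force: 0.0
```

```bash
python3 - <<'E'
from h import *
import cv2
for n in('scene','side'):
    a=cv2.imread(f'pics/{n}0.png');s=vision.get_image(n)['image'];cv2.imwrite(f'pics/{n}_end.png',s)
    d=(np.abs(a.astype(int)-s).sum(2)>70).astype(np.uint8)
    k,l,st,ce=cv2.connectedComponentsWithStats(d,connectivity=8)
    print(n,[tuple(st[i][:5].tolist()) for i in range(1,k) if st[i][4]>25])
s=cv2.imread('pics/scene_end.png')
print('wall-to-floor outline px of grey bin rim',[np.round(proj('scene',np.array(X))).tolist() for X in((.623,-.282,.06),(.657,-.428,.06),(.433,-.48,.06),(.399,-.334,.06))])
d=(np.abs(cv2.imread('pics/scene0.png').astype(int)-s).sum(2)>60)
for r in range(300,432,4):print(r,''.join('#' if x else '.' for x in d[r,70:210:2]))
E
```

```text
scene [(0, 0, 137, 62, 3313), (143, 0, 9, 5, 26), (224, 0, 12, 21, 184), (266, 0, 11, 32, 251), (13, 30, 40, 45, 1049), (272, 41, 3, 18, 35), (0, 48, 18, 28, 348), (233, 48, 3, 16, 26), (274, 79, 2, 18, 28), (235, 82, 5, 13, 36), (0, 90, 8, 11, 47), (185, 90, 7, 13, 28), (219, 99, 50, 30, 390), (270, 108, 28, 45, 466), (241, 132, 28, 35, 223), (270, 133, 14, 21, 64), (223, 148, 12, 6, 43), (0, 184, 8, 37, 171), (192, 191, 9, 12, 39), (289, 197, 28, 28, 117), (350, 203, 16, 9, 86), (59, 204, 148, 78, 249), (260, 208, 35, 35, 409), (363, 210, 8, 14, 73), (156, 214, 24, 10, 45), (240, 216, 33, 21, 284), (352, 218, 6, 11, 46), (0, 222, 212, 140, 7164), (113, 228, 30, 13, 54), (418, 229, 26, 26, 66), (296, 236, 4, 13, 26), (75, 239, 37, 10, 68), (339, 240, 27, 124, 708), (267, 249, 20, 14, 142), (206, 254, 13, 13, 75), (30, 256, 20, 29, 64), (69, 256, 29, 12, 65), (233, 267, 11, 17, 109), (302, 281, 11, 32, 96), (290, 300, 12, 22, 116), (294, 322, 20, 38, 234), (119, 338, 34, 64, 501), (293, 364, 20, 16, 135), (160, 381, 8, 9, 30), (288, 381, 9, 7, 35), (299, 380, 9, 7, 39)]
side [(500, 0
[... 2648 characters left out ...]
.........................
396 ....................................#.................................
400 ....................................#.................................
404 ......................................................................
408 ......................................................................
412 ......................................................................
416 ......................................................................
420 ......................................................................
424 ......................................................................
428 ......................................................................
```

```bash
python3 - <<'E'
from station import ctrl
import cv2,numpy as np
a=cv2.imread('pics/scene0.png').max(2);s=cv2.imread('pics/scene_end.png').max(2)
for r in range(238,312,10):print(r,[(np.where(g[r,288:312]<45)[0]+288).tolist() for g in(a,s)])
print(ctrl.finish_job())
E
```

```text
238 [[298, 299, 300, 301, 302, 303], [297, 298, 299, 300, 301, 302]]
248 [[294, 295, 296, 297, 300, 301, 302, 303], [295, 296, 297, 298, 299, 300, 301, 302]]
258 [[296, 297, 298], [296, 297, 298]]
268 [[297, 298, 299, 300], [297, 298, 299, 300]]
278 [[299, 300, 301], [299, 300, 301]]
288 [[300, 301, 302, 303], [299, 300, 301, 302]]
298 [[297, 298, 299, 300, 302, 303, 304], [297, 298, 299, 300, 301, 302, 303]]
308 [[301, 302, 303, 304], [301, 302, 303, 304]]
the job is handed in; nothing more can be done
None
```

I handed the job in at about 41 s: final images show the red hook in the red bin, both zinc hooks in the grey bin, the black hook and padlock still hanging, and no other item seen to move; the gripper fingers pressed the rail at about 28 N while I freed the top zinc hook.

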